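# Brush out the seed measure

### The job

Take the long brush from its blue pot and brush out the leaning seed measure with three full strokes: each time go down until you feel the sprung floor give a little, press it lightly without ramming it, and draw it back up until the end of the head is in the flared mouth. Then stand the brush upright in its pot again and let go. Leave the measure leaning as it is, and the other things on the stall where they are.

Things in the scene. Friction and masses are not known exactly. Their poses are not given: they have to be found in the camera images.
- brush: Long brush, 200 mm, about 140 g, standing head down in the blue pot. Origin: centre of the flat end of its head; own z runs up to the handle. Dark round head with pale rings, firm, 50 mm across, z 0 to 60 mm; steel stem 12 mm thick; pale wooden handle, 20 x 20 mm square, faces along own x and y, z 120 to 200 mm. Grip near z = 170 mm to keep the fingers out of the measure.
- pot: Blue plastic brush pot, fixed to the table, round, 72 mm outside and 64 mm inside, 70 mm tall, flat inner floor 6 mm above its origin (centre of its underside).
- measure: Aluminium seed measure: open round tube in a green cradle, leaning 0.3 to 0.5 rad from upright, mouth towards the robot's side, on stiff trunnions. Origin: on the tube's centre line at the trunnions, 80 mm above the table; own z runs along the tube, out of the mouth. Tube from z = -65 mm (foot) to +65 mm (rim), wall 4 mm. Bore 58 mm, flaring above z = 45 mm to about 74 mm at the rim.
- foot: Closed bottom of the measure; carries a yellow sprung floor plate inside the tube. Origin: centre of the tube's bottom end; it does not tell the plate's height, which was left anywhere from 78 to 113 mm below the rim and has to be felt. The plate begins to give at about 2.5 N, sinks up to 12 mm (about 7 N there), then meets a hard stop.
- measure_mouth (a point): Centre of the measure's mouth, in the plane of the rim, about 140 mm above the table. The measure must not be swung on its trunnions.
- jar: Bystander, to be left alone: glass storage jar with red cap, 60 mm across, 100 mm tall. Origin: centre of its underside.
- weight: Bystander, to be left alone: brass scale weight, 48 mm across, 68 mm tall. Origin: centre of its underside.
- scoop: Bystander, to be left alone: steel seed scoop with wooden handle, 170 mm long, 32 mm tall, lying flat. Origin: near the middle of its underside.
- spatula: Bystander, to be left alone: wooden-handled spatula, 200 mm long, lying flat. Origin: near the middle of its underside.
- bowl: Bystander, to be left alone: white ceramic bowl, 110 mm across, 50 mm tall. Origin: centre of its underside.
- cup: Bystander, to be left alone: green plastic cup, 76 mm across, 85 mm tall. Origin: centre of its underside.
- tin: Bystander, to be left alone: yellow tin, 72 mm across, 100 mm tall. Origin: centre of its underside.
Mind the look-alikes: they are no part of the job. Leave any purple or turquoise look-alike of the brush alone. Leave any pink look-alike of the part that bears measure alone.

How it is judged:
By the outcome, as a careful person would: the job done as asked, in the order asked, and still so for the second after the job is handed in, with the robot touching nothing.
It also fails if it takes over 69 s, if anything falls off the work surface, if the arm or the gripper's body presses on something with over 40 N, if the wrist force passes 120 N, or if a joint passes its speed limit or range.

### The arm

A 7-joint arm with a two-finger parallel gripper is mounted at the origin on the work surface. World frame = base frame: x ahead of the robot, y to its left, z up, the work surface at z = 0. Lengths are in m, angles in rad, forces in N, time in s.
With the tool pointing down it reaches from about 0.425 to 1.025 m from the base axis. Payload 9.4 kg.
Tool frame: the origin (TCP) lies on the front face of the gripper's body, between the roots of the fingers; the fingertips stand 73 mm ahead of it and the grasp point (between the pads) lies 54 mm ahead of it; x points along the fingers, y is the direction in which the jaws open and shut, and the axes are right-handed (so a half turn about x gives the same grasp; the last joint's range is limited). The gripper opens to 85 mm and grips with 20 to 120 N. Pads are 22 mm wide; open, the fingers measure 114 mm over their backs; the gripper's body (76 mm by 85 mm) begins 54 mm behind the grasp point. The pads swing forward as they close: fully open they stand 13 mm farther back than shut.
Start: joints at [-1.285, 0.599, -0.003, 1.599, 0.002, 0.943, -0.08], TCP at [0.257, 0.678, 0.304] pointing down, gripper open.
Joint ranges: [-2.57, 2.57], [-0.35, 1.97], [-1.29, 1.29], [0.11, 2.56], [-1.05, 4.19], [0.11, 1.86], [-2.63, 2.63]. Speed limits (rad/s): [2.22, 2.22, 3.01, 3.01, 3.14, 3.14, 3.14].

### API

Orientations are given as a rotation vector (axis times angle).
In Python, from bench import r, viewer, close_job gives the robot as it stands.
- The arm moves only by the shell command python3 -m pendant 'ROWS' [FORCE]. ROWS is a JSON object of lists of equal length, an entry for each row: "slide": the shift along the tool's x, y, z in cm, a list of three; "twist": the turn about the tool's x in degrees; "fingers": the closure, from 0 (fully open) to 1 (shut). A call has exactly 5 rows; each row is the pose to reach, as a shift and turn from the pose measured when the call began, along the tool's axes at that moment; what a row does not reach only later rows make up. A row lasts 1/8 s, in which the tool goes at most 62.5 mm and 10.7 degrees, less where a joint would pass 70% of its speed; a pose out of reach is approached as far as the arm can. A call with a gripper value outside its range is refused whole. The fingers move at their own pace and stop on an object; FORCE is the grip in N (left out, the last holds). Time passes only in rows, so rows that repeat a pose let the fingers close, or fill a call up. It gives the time, the measured TCP pose, the force and the opening at its end, in the units of the state.
- r.state(): the state, without advancing time (a new reading comes with each control period).
- viewer.camera(name): name is "scene" or "top" or "wrist"; returns a dict with "image" (480x640x3 uint8, red, green, blue), "depth" (480x640 float32, m along the optical axis (not along the pixel's ray), 0 where there is no reading), "mtx" (3x3 intrinsics, pixels), "position" and "attitude" of the camera in the world. Camera axes: x right, y up, looking along -z (the intrinsics and any distortion apply to the point x, -y, -z); pixel columns grow to the right and rows downward; lengths in m; the calibration is good to about 2 mm. A picture is of the moment at which its call begins.
- close_job(): hands the job in, once; it reports no verdict.
The state is a dict: "t": time; "joint_positions": joint angles; "dq": joint speeds; "effort": joint torques, N m; "eef_pos": TCP position; "tool_rot": TCP orientation; "contact_force": force on the tool from outside, world axes, zero at the start; "torque": the same for the moment, N m; "grip_width": finger opening in m.
Only numpy, scipy, OpenCV 4.12 (cv2) and the standard library are available. Lean on these libraries where they do the work, as an engineer would, in place of code of your own. Each camera call takes 0.05 s, during which the arm holds its last target.

## Working session

There is one attempt and no reset: what is moved stays moved. The work goes in short steps, Python scripts to look and compute and a shell command to move; the robot and the scene stay as the last step left them, time stands still between calls to the robot, and variables do not carry over. Pictures are saved under pics/ and viewed, and the job is handed in when it is done.

```bash
ls; mkdir -p pics; python3 - <<'E'
from bench import r, viewer
import cv2,pickle
print(r.state())
for n in ("scene","top","wrist"):
    c=viewer.camera(n); pickle.dump(c,open(f"{n}0.pkl","wb"))
    cv2.imwrite(f"pics/{n}0.png",c["image"][:,:,::-1]); print(n,c["position"],c["attitude"],c["mtx"],[k for k in c])
E
```

```text
pics
{'t': 0.0, 'joint_positions': array([-1.28468003,  0.60012487, -0.00255373,  1.60016296,  0.00178428,
        0.94289221, -0.0798297 ]), 'dq': array([-0.00061526,  0.00066827,  0.00056561, -0.00047916,  0.00225277,
        0.00074214,  0.00151291]), 'effort': array([-1.63796074e-03, -7.76455593e+01,  1.56459041e+00, -2.58008999e+01,
        1.23258331e-02,  8.99568811e-03,  2.83029186e-05]), 'eef_pos': array([0.25717395, 0.67745346, 0.30300508]), 'tool_rot': array([ 0.28341241,  1.55214924, -0.28590069]), 'contact_force': array([-1.09435301,  0.01019856, -0.42418812]), 'torque': array([-0.01265902, -0.014752  ,  0.01272742]), 'grip_width': 0.0852337424819899}
scene [ 1.32057941 -0.24424148  0.7506705 ] [0.77467395 0.56538431 1.20893245] [[479.74445121   0.         317.68241878]
 [  0.         479.74445121 249.18075139]
 [  0.           0.           1.        ]] ['image', 'depth', 'mtx', 'position', 'attitude']
top [ 0.2628579  -0.00169714  1.44044771] [ 0.15490882 -0.16594877 -1.60992782] [[541.67884989   0.         321.52782042]
 [  0.         541.67884989 244.77792328]
 [  0.           0.           1.        ]] ['image', 'depth', 'mtx', 'position', 'attitude']
wrist [0.18487432 0.70614134 0.37065781] [-0.26926354 -0.18454855  1.19815854] [[362.15007213   0.         313.35346205]
 [  0.         362.15007213 239.48808659]
 [  0.           0.           1.        ]] ['image', 'depth', 'mtx', 'position', 'attitude']
```

View pics/scene0.png

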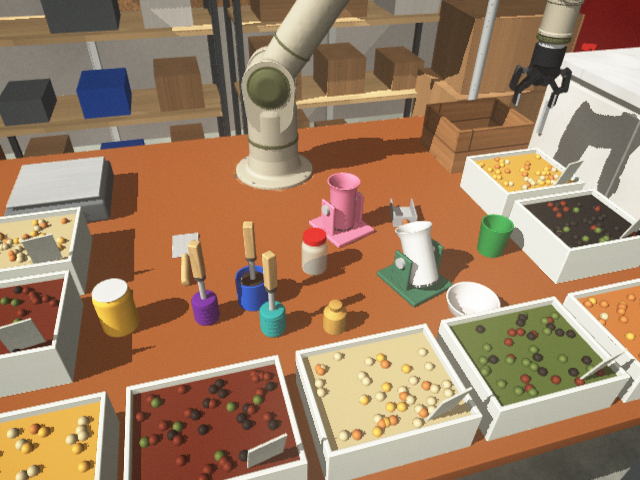

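View pics/top0.png

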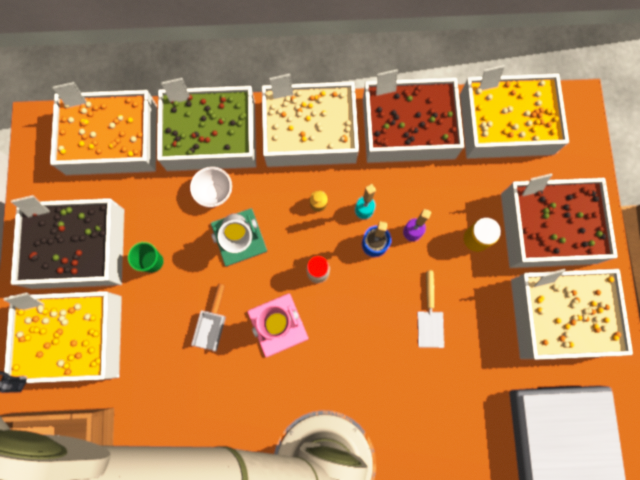

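View pics/wrist0.png

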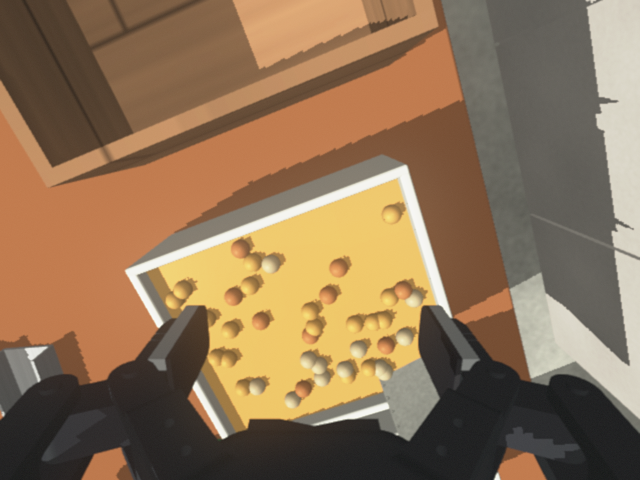

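The candidates are brushes at scene px (252,260) in the blue pot, (203,290) purple and (271,295) turquoise. The measures are at (418,255), aluminium in a green cradle, and (343,205), pink. By description the targets are the blue-pot brush and the green-cradle measure. I'll confirm both in an enlarged crop.

```bash
cat > h.py <<'E'
import numpy as np,cv2,pickle
from scipy.spatial.transform import Rotation as R
def cloud(c):
    d=c["depth"];K=c["mtx"];v,u=np.mgrid[0:d.shape[0],0:d.shape[1]]
    p=np.stack([(u-K[0,2])/K[0,0]*d,-(v-K[1,2])/K[1,1]*d,-d],-1)
    return p@R.from_rotvec(c["attitude"]).as_matrix().T+c["position"]
def proj(c,P):
    q=(np.atleast_2d(P)-c["position"])@R.from_rotvec(c["attitude"]).as_matrix()
    K=c["mtx"];return np.c_[K[0,2]+K[0,0]*q[:,0]/-q[:,2],K[1,2]-K[1,1]*q[:,1]/-q[:,2]]
def crop(c,u0,u1,v0,v1,s,f):
    cv2.imwrite(f,cv2.resize(np.ascontiguousarray(c["image"][v0:v1,u0:u1,::-1]),None,fx=s,fy=s,interpolation=cv2.INTER_CUBIC))
def ld(n): return pickle.load(open(n,"rb"))
E
python3 - <<'E'
from h import *
c=ld("scene0.pkl"); crop(c,170,300,200,345,4,"pics/cs1.png"); crop(c,370,500,200,320,5,"pics/cs2.png")
t=ld("top0.pkl"); crop(t,200,450,150,300,3,"pics/ct1.png")
P=cloud(t); C=cloud(c)
for n,(u,v) in dict(rim_top=(234,236),handle=(382,228),table=(300,400),potrim=(376,253),jar=(318,268),weight=(319,200),tin=(485,232),bowl=(211,187)).items(): print(n,P[v,u].round(3))
for n,(u,v) in dict(handletop=(249,225),handlebot=(251,258),table=(300,280),tube=(420,265)).items(): print(n,C[v,u].round(3))
E
```

```text
rim_top [0.58  0.209 0.062]
handle [ 0.55  -0.16   0.206]
table [ 0.156  0.055 -0.002]
potrim [ 0.519 -0.158  0.056]
jar [ 0.479 -0.006  0.103]
weight [ 0.667 -0.017  0.064]
tin [ 0.553 -0.434  0.1  ]
bowl [0.734 0.279 0.006]
handletop [ 0.561 -0.158  0.205]
handlebot [ 0.567 -0.161  0.128]
table [ 0.523 -0.048  0.003]
tube [0.623 0.195 0.078]
```

View pics/cs1.png

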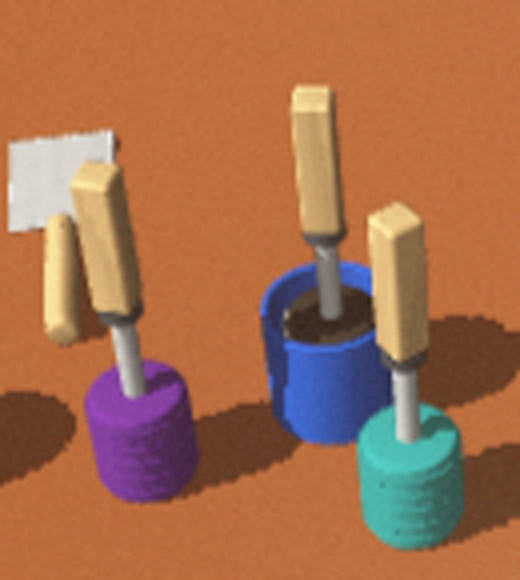

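View pics/cs2.png

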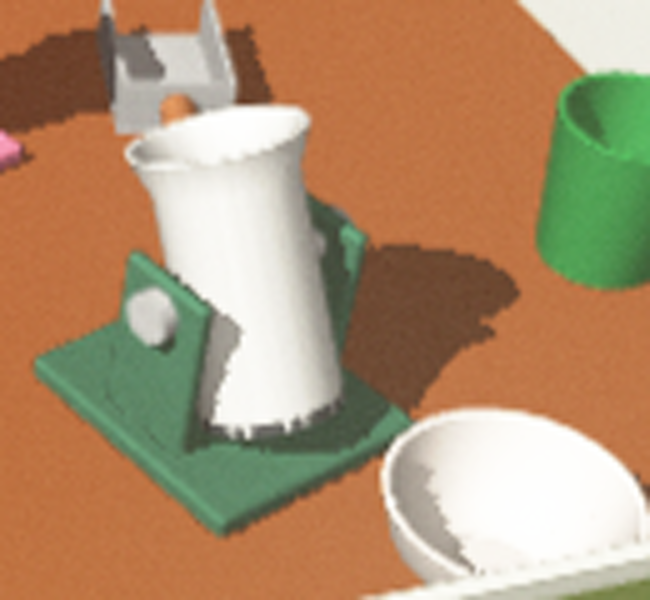

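View pics/ct1.png

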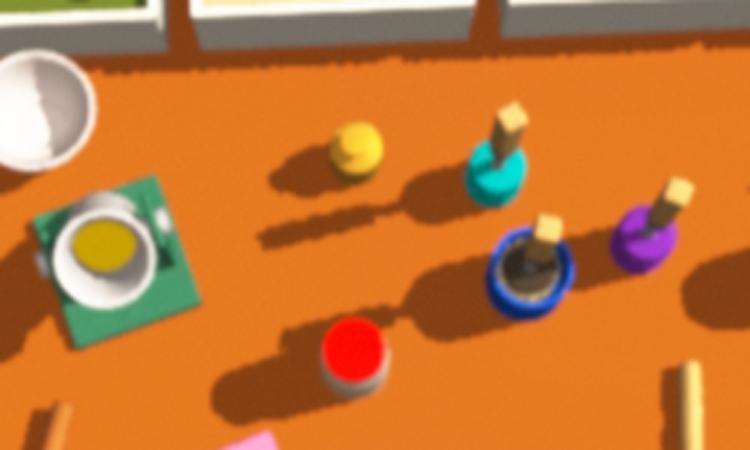

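```bash
python3 - <<'E'
from h import *
from scipy.optimize import least_squares
c=ld("scene0.pkl");t=ld("top0.pkl")
res={}
for nm,cam,box in (("scene",c,(390,445,215,300)),("top",t,(205,265,210,265))):
    P=cloud(cam);im=cam["image"].astype(int)
    u0,u1,v0,v1=box
    p=P[v0:v1,u0:u1].reshape(-1,3);q=im[v0:v1,u0:u1].reshape(-1,3)
    sat=q.max(1)-q.min(1)
    m=(sat<30)&(q.min(1)>90)&(p[:,2]>0.02)&(p[:,2]<0.165)
    res[nm]=p[m]; print(nm,m.sum(),p[m].min(0).round(3),p[m].max(0).round(3))
np.savez("tube.npz",**res)
pts=res["scene"]
def f(x,pts):
    ax=np.array([np.cos(x[2])*np.sin(x[3]),np.sin(x[2])*np.sin(x[3]),np.cos(x[3])])
    d=pts-np.array([x[0],x[1],0.08]);z=d@ax;rad=np.linalg.norm(d-np.outer(z,ax),axis=1)
    r=np.where(z>0.045,.033+ (z-.045)/.02*.008,.033)
    return (rad-r),z
for it,name in ((0,"scene"),):
    best=None
    for yaw in (-2.8,3.0,-2.2):
        s=least_squares(lambda x:f(x,pts)[0],[.6,.2,yaw,.4],loss="soft_l1",f_scale=.003)
        if best is None or s.cost<best.cost: best=s
    x=best.x; e,z=f(x,pts); ax=np.array([np.cos(x[2])*np.sin(x[3]),np.sin(x[2])*np.sin(x[3]),np.cos(x[3])])
    print(x,np.median(abs(e)),z.min(),z.max(),"mouth",x[:2]+ax[:2]*.065,.08+ax[2]*.065)
    th=np.linspace(0,2*np.pi,60);e1=np.cross(ax,[0,0,1]);e1/=np.linalg.norm(e1);e2=np.cross(ax,e1)
    o=np.r_[x[:2],.08]
    for nm,cam,(u0,u1,v0,v1),s in (("s",c,(370,500,200,320),6),("t",t,(200,280,190,280),6)):
        im=cv2.resize(np.ascontiguousarray(cam["image"][v0:v1,u0:u1,::-1]),None,fx=s,fy=s,interpolation=cv2.INTER_CUBIC)
        for zz,rr,col in ((.065,.037,(0,0,255)),(.065,.041,(255,0,0)),(-.065,.033,(0,200,0))):
            q=proj(cam,o+ax*zz+rr*(np.outer(np.cos(th),e1)+np.outer(np.sin(th),e2)))
            cv2.polylines(im,[np.int32((q-[u0,v0]+.5)*s)],True,col,1)
        cv2.imwrite(f"pics/fit_{nm}.png",im)
E
```

```text
scene 2029 [0.366 0.146 0.02 ] [0.652 0.304 0.157]
top 685 [0.527 0.148 0.024] [0.646 0.258 0.164]
[ 0.5921957   0.20467197 -2.81563356  0.46921449] 0.0014708083494714072 -0.06434100924676163 0.06652678219684122 mouth [0.56435129 0.19526012] 0.1379750443000478
```

```bash
python3 - <<'E'
import cv2,numpy as np
a=cv2.imread("pics/fit_s.png");b=cv2.imread("pics/fit_t.png");print(a.shape,b.shape)
a=a[:540,:];a=cv2.resize(a,(390,270)) if 0 else a[0:540,0:480]
h=540;cv2.imwrite("pics/fit.png",np.hstack([a[:,100:420],b[:540]]))
E
```

```text
(720, 780, 3) (540, 480, 3)
```

View pics/fit.png

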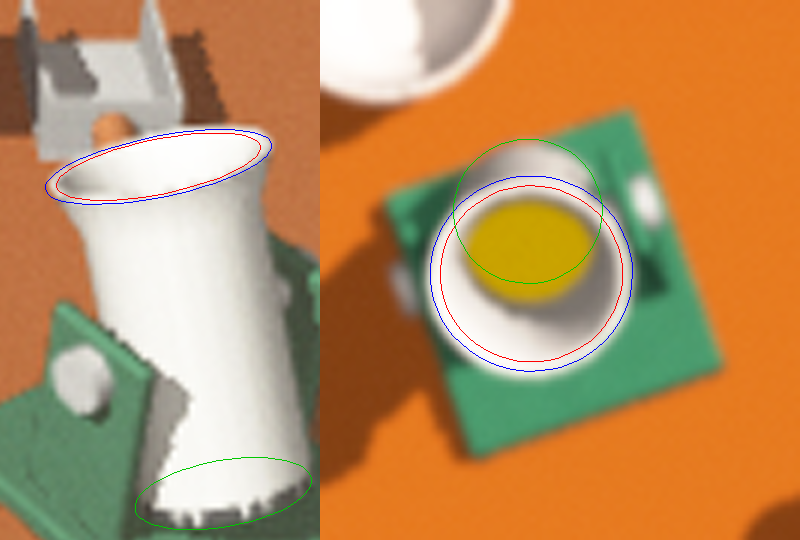

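The wide overlay puts the measure fit within about 2 mm of the image. The moves can't tilt the tool, so the brush has to lean inside the jaws. I can pivot it gently about the jaw axis against the fixed pot. Next I'll measure the brush and the frames.

```bash
cat >> h.py <<'E'
def T():
    from bench import r
    s=r.state(); return s,R.from_rotvec(s["tool_rot"]).as_matrix(),s["eef_pos"]
def go(target,extra_twist=0):
    s,M,p=T(); d=M.T@(np.array(target)-p)*100; print("slide cm",d.round(2)); return d
E
python3 - <<'E'
from h import *
s,M,p=T(); print(M.round(3))
t=ld("top0.pkl");c=ld("scene0.pkl");P=cloud(t);C=cloud(c)
# points in regions by height near brush handles
for nm,Q,cam in(("top",P,t),("scene",C,c)):
    q=Q.reshape(-1,3);col=cam["image"].reshape(-1,3).astype(int)
    m=(q[:,2]>.13)&(q[:,2]<.23)&(q[:,0]>.45)&(q[:,0]<.75)&(q[:,1]<-.05)&(q[:,1]>-.35)
    k=q[m]
    from scipy.cluster.hierarchy import fcluster,linkage
    lab=fcluster(linkage(k,"single"),.02,"distance")
    for l in set(lab):
        a=k[lab==l]
        if len(a)>8:
            tp=a[a[:,2]>a[:,2].max()-.012]; print(nm,len(a),"lo",np.median(a[a[:,2]<.15],0).round(3) if (a[:,2]<.15).any() else None,"top",tp.mean(0).round(3),a[:,2].max().round(3))
# pot: blue
for nm,Q,cam in(("top",P,t),("scene",C,c)):
    col=cam["image"].astype(int);m=(col[...,2]>col[...,0]+50)&(col[...,2]>col[...,1]+40)&(col[...,0]<60)
    q=Q[m];q=q[(q[:,2]>.055)&(q[:,2]<.085)&(q[:,0]>.45)&(q[:,0]<.65)&(abs(q[:,1]+.16)<.1)];print(nm,"potrim",len(q),q.min(0).round(3),q.max(0).round(3),((q.min(0)+q.max(0))/2).round(3))
crop(t,350,450,170,260,8,"pics/ct2.png")
E
```

```text
[[-0.     0.355  0.935]
 [-0.001  0.935 -0.355]
 [-1.    -0.001  0.   ]]
top 148 lo [ 0.576 -0.26   0.139] top [ 0.583 -0.266  0.199] 0.204
top 150 lo [ 0.644 -0.136  0.14 ] top [ 0.65  -0.139  0.199] 0.207
top 135 lo [ 0.548 -0.157  0.139] top [ 0.556 -0.16   0.205] 0.211
scene 442 lo [ 0.593 -0.266  0.14 ] top [ 0.59  -0.266  0.198] 0.203
scene 391 lo [ 0.568 -0.162  0.139] top [ 0.563 -0.161  0.205] 0.209
scene 455 lo [ 0.661 -0.14   0.141] top [ 0.656 -0.139  0.198] 0.203
top potrim 72 [ 0.519 -0.194  0.056] [ 0.583 -0.126  0.077] [ 0.551 -0.16   0.067]
scene potrim 113 [ 0.523 -0.195  0.055] [ 0.595 -0.141  0.074] [ 0.559 -0.168  0.065]
```

View pics/ct2.png

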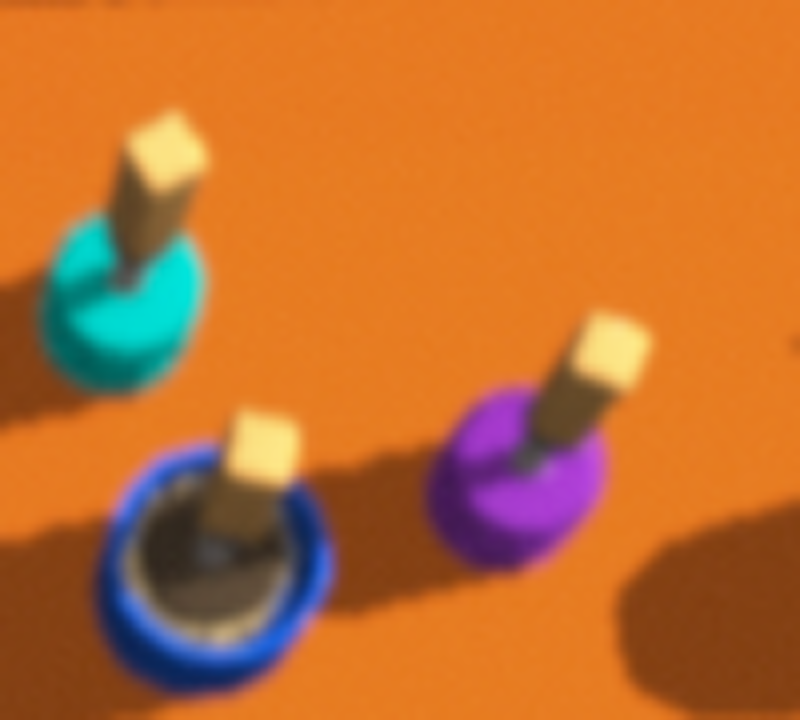

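```bash
python3 - <<'E'
from h import *
t=ld("top0.pkl");M=R.from_rotvec(t["attitude"]).as_matrix();K=t["mtx"]
def onz(u,v,z):
    d=M@np.array([(u-K[0,2])/K[0,0],-(v-K[1,2])/K[1,1],-1]);return t["position"]+d*(z-t["position"][2])/d[2]
c=np.array([(242,408),(300,420),(285,490),(228,476)])/8+[350,170]
q=np.array([onz(u,v,.206) for u,v in c]);print(q.round(4),q.mean(0))
for i in range(4):
    e=q[(i+1)%4]-q[i];print(np.hypot(*e[:2]),np.degrees(np.arctan2(e[1],e[0]))%90)
# trunnion axis in top view crop coords of fit_t picture (offset 320; 6x;200,190)
a=[onz((x-320)/6+200,y/6+190,.08) for x,y in((648,198),(403,285))]
e=a[0]-a[1];print("trunn",np.mean(a,0),np.degrees(np.arctan2(e[1],e[0])))
# cradle base corners at z~.008
cr=[((385,200),),((628,110),),((720,365),),((475,460),)]
b=np.array([onz((x-320)/6+200,y/6+190,.008) for ((x,y),) in cr]);print("base",b.round(4),b.mean(0))
for i in range(4):
    e=b[(i+1)%4]-b[i];print(np.hypot(*e[:2]),np.degrees(np.arctan2(e[1],e[0]))%90)
E
```

```text
[[ 0.5675 -0.1566  0.206 ]
 [ 0.5631 -0.1733  0.206 ]
 [ 0.5423 -0.1675  0.206 ]
 [ 0.5472 -0.1511  0.206 ]] [ 0.55504882 -0.16210492  0.206     ]
0.01732552688360875 75.34256107814066
0.021645247055940082 74.29458214003304
0.017106394993684392 73.19861759127339
0.021002320212833655 74.89303115296543
trunn [0.59103289 0.20517805 0.08      ] -72.31853655125279
base [[0.6305 0.2797 0.008 ]
 [0.6679 0.1688 0.008 ]
 [0.5475 0.1298 0.008 ]
 [0.5092 0.2401 0.008 ]] [0.58878703 0.20459461 0.008     ]
0.11698063929455568 18.607403377395087
0.12651384542494176 17.930125183699175
0.11668407452315074 19.134977292486496
0.127584993548244 18.071221611143535
```

The blue-pot brush is upright, with its handle top at px (383,226), about (0.556, -0.161), and its faces at azimuth 74.5°. The measure leans towards azimuth about -161.5°, by about 0.47 rad. I'll stop over the measure on the way for a close wrist look.

```bash
python3 -m pendant '{"slide":[[-0.3,-3.7,4.8],[-0.6,-7.4,9.6],[-0.9,-11.1,14.4],[-1.2,-14.8,19.2],[-1.5,-18.5,24]],"twist":[0,0,0,0,0],"fingers":[0,0,0,0,0]}'
```

```text
t: 0.78
eef_pos: [0.4167, 0.4176, 0.3185]
tool_rot: [0.284, 1.552, -0.286]
contact_force: [0.6, 0.3, 0.3]
grip_width: 0.0854
```

```bash
python3 -m pendant '{"slide":[[-0.3,-3.7,4.8],[-0.6,-7.4,9.6],[-1.0,-11.5,15],[-1.0,-12,15.6],[-1.0,-12,15.6]],"twist":[0,0,0,0,0],"fingers":[0,0,0,0,0]}'; python3 - <<'E'
from h import *
from bench import viewer
c=viewer.camera("wrist");pickle.dump(c,open("wrist1.pkl","wb"));cv2.imwrite("pics/wrist1.png",c["image"][:,:,::-1])
s,M,p=T();print(p,s["t"],c["position"],R.from_rotvec(c["attitude"]).as_matrix()[:,2],s["contact_force"],s["joint_positions"])
E
```

```text
t: 1.4
eef_pos: [0.5202, 0.2495, 0.3286]
tool_rot: [0.285, 1.552, -0.287]
contact_force: [-0.1, 0.9, 0.4]
grip_width: 0.0853
[0.51949903 0.2509566  0.32846564] 1.45 [0.44796755 0.27829825 0.39613668] [-0.28191668  0.10850999  0.95328305] [-0.00281975  0.68943526  0.21103158] [-0.56368251  0.39353458  0.02106873  1.91903873 -0.01072059  0.8303358
  0.67150663]
```

View pics/wrist1.png

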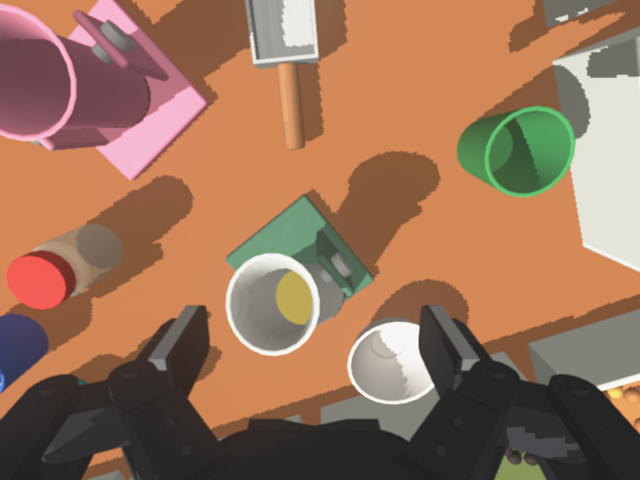

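The wrist view shows the measure's rim centred at about (273,303), with the yellow plate in the bore at (293,298) and the green cradle below it. I'll refine the fit with this picture.

```bash
python3 - <<'E'
from h import *
c=ld("wrist1.pkl");crop(c,215,365,185,365,4,"pics/w1c.png")
P=cloud(c)
im=c["image"].astype(int)
m=(im[...,0]>120)&(im[...,1]>110)&(im[...,2]<100)&(im[...,0]-im[...,1]<60)
m[:, :260]=0;m[:,330:]=0;m[:260]=0;m[340:]=0
q=P[m];n=len(q);cen=np.median(q,0);print("plate",n,cen.round(4))
u,s_,vt=np.linalg.svd(q-q.mean(0));print("normal",vt[2],s_)
for u,v in ((228,303),(318,303),(273,258),(273,350)): print(P[v,u].round(3))
E
```

```text
plate 1423 [0.5968 0.2001 0.0658]
normal [-0.19144076 -0.96375847  0.18579572] [1.05409907 0.50024747 0.31999576]
[0.554 0.162 0.125]
[0.571 0.235 0.146]
[0.533 0.211 0.121]
[0.596 0.187 0.149]
```

View pics/w1c.png

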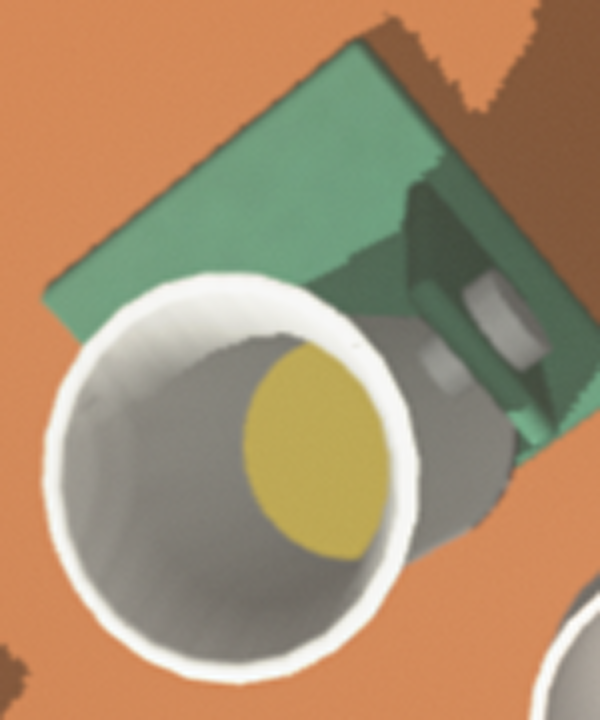

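```bash
python3 - <<'E'
from h import *
from scipy.optimize import least_squares
c=ld("wrist1.pkl");t=ld("top0.pkl");sc=ld("scene0.pkl")
im=c["image"].astype(np.uint8)
m=(im.min(2)>215).astype(np.uint8);m[:240]=0;m[370:]=0;m[:,:215]=0;m[:,330:]=0
n,l,st,_=cv2.connectedComponentsWithStats(m);i=1+np.argmax(st[1:,4]);print(st[i])
ct,_=cv2.findContours((l==i).astype(np.uint8),cv2.RETR_EXTERNAL,cv2.CHAIN_APPROX_NONE)
o=ct[0][:,0].astype(float);el=cv2.fitEllipse(o.astype(np.float32));print(el)
pts=np.load("tube.npz")
S=pts["scene"]; 
# crop scene pts to near tube
def ax_(x): return np.array([np.cos(x[2])*np.sin(x[3]),np.sin(x[2])*np.sin(x[3]),np.cos(x[3])])
def circ(x,z,r,n=180):
    ax=ax_(x);e1=np.cross(ax,[0,0,1]);e1/=np.linalg.norm(e1);e2=np.cross(ax,e1);th=np.linspace(0,2*np.pi,n,endpoint=False)
    return np.r_[x[:2],.08]+ax*z+r*(np.outer(np.cos(th),e1)+np.outer(np.sin(th),e2))
from scipy.spatial import cKDTree
def dimg(x,cam,obs,r):
    q=proj(cam,circ(x,.065,r,720));return cKDTree(q).query(obs)[0]+0
def sgn(x,cam,obs,r):
    e=cv2.fitEllipse(proj(cam,circ(x,.065,r)).astype(np.float32));(cx,cy),(a,b),an=e
    an=np.radians(an);d=obs-[cx,cy];u=d[:,0]*np.cos(an)+d[:,1]*np.sin(an);v=-d[:,0]*np.sin(an)+d[:,1]*np.cos(an)
    k=np.hypot(u/(a/2),v/(b/2));return (k-1)*(a+b)/4
obs_t=None
yaw0=np.radians(-161.6)
def cyl(x,dx):
    d=S-np.r_[x[:2],.08]-dx;ax=ax_(x);z=d@ax;rad=np.linalg.norm(d-np.outer(z,ax),axis=1)
    k=(z>-.06)&(z<.04)&(rad<.045); return np.where(k,rad-.033,0)
def f(x):
    return np.r_[sgn(x,c,o,x[4])/30, cyl(x,x[5:8])/.002/40, (x[2]-yaw0)/.03, x[5:8]/.002, (x[4]-.041)/.002]
s=least_squares(f,[.592,.205,yaw0,.47,.041,0,0,0]);x=s.x
print(x[:4].round(4),"ro",x[4],"dx",x[5:8],"rms px",np.sqrt(np.mean(sgn(x,c,o,x[4])**2)))
ax=ax_(x);mouth=np.r_[x[:2],.08]+.065*ax;print("axis",ax,"mouth",mouth)
g=c["image"][185:365,215:365,::-1];g=cv2.resize(np.ascontiguousarray(g),None,fx=4,fy=4)
for z,r,col in((.065,x[4],(255,0,0)),(.065,.037,(0,0,255)),(-.02,.029,(0,255,0)),(-.065,.033,(255,0,255))): cv2.polylines(g,[np.int32((proj(c,circ(x,z,r))-[215,185]+.5)*4)],True,col,1)
cv2.imwrite("pics/w1fit.png",g)
np.savez("meas.npz",x=x[:4],ax=ax,mouth=mouth)
# plate depth
P=cloud(c);q=P[290:312,285:300].reshape(-1,3);d=(q-mouth)@ax;print("plate z rel rim",np.median(d),d.std())
E
```

```text
[ 226  254   93  102 1484]
((272.3387145996094, 304.0072326660156), (91.78778076171875, 100.74811553955078), 174.33883666992188)
[ 0.591   0.2071 -2.8216  0.4838] ro 0.04003264511819093 dx [ 0.00050224 -0.0003494   0.00019317] rms px 0.8376726013813527
axis [-0.44150317 -0.14628218  0.88525503] mouth [0.56226851 0.19761351 0.13754158]
plate z rel rim -0.07919091941400894 0.0006897849545069417
```

View pics/w1fit.png

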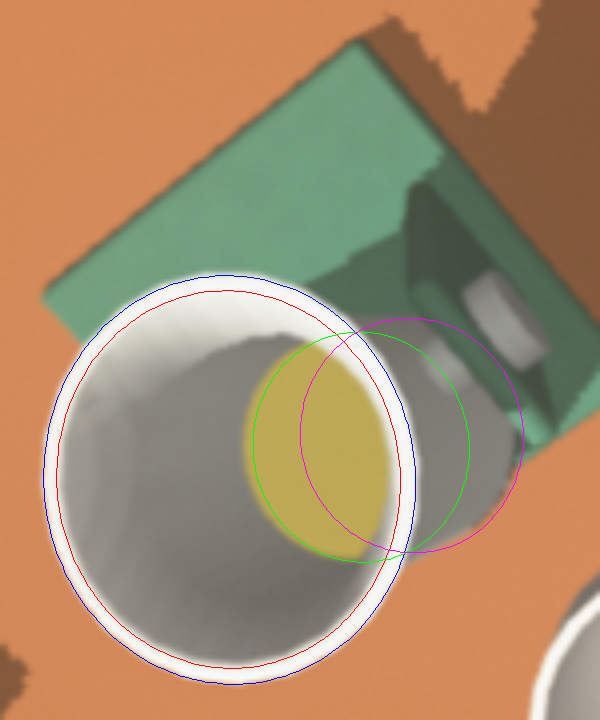

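```bash
python3 - <<'E'
from h import *
go([.556,-.161,.305])
E
```

```text
slide cm [  2.37 -37.23  18.02]
```

```bash
python3 -m pendant '{"slide":[[0,-5.3,2.6],[0,-10.6,5.2],[0,-15.9,7.8],[0,-21.2,10.4],[0.5,-26.5,13]],"twist":[-1,-2,-3,-4,-5.3],"fingers":[0,0,0,0,0]}'
```

```text
t: 2.08
eef_pos: [0.5475, -0.0418, 0.3239]
tool_rot: [0.208, 1.561, -0.208]
contact_force: [0.5, -0.6, -0.1]
grip_width: 0.0855
```

```bash
python3 - <<'E'
from h import *
s,M,p=T();print(s["t"],p,np.degrees(np.arctan2(M[1,1],M[0,1])))
go([.556,-.161,.305])
E
```

```text
2.075 [ 0.54746758 -0.04184519  0.32386719] 74.83068285220035
slide cm [  1.88 -11.28   3.94]
```

```bash
python3 -m pendant '{"slide":[[0,-5,1.8],[1,-10,3.5],[1.9,-11.3,3.9],[1.9,-11.3,3.9],[1.9,-11.3,3.9]],"twist":[0,0,0,0,0],"fingers":[0,0,0,0,0]}'; python3 - <<'E'
from h import *
from bench import viewer
c=viewer.camera("wrist");pickle.dump(c,open("wrist2.pkl","wb"));cv2.imwrite("pics/wrist2.png",c["image"][:,:,::-1])
s,M,p=T();print(p)
E
```

```text
t: 2.7
eef_pos: [0.556, -0.1584, 0.3049]
tool_rot: [0.206, 1.561, -0.204]
contact_force: [0.3, 0.5, -0.0]
grip_width: 0.0852
[ 0.55603362 -0.15858372  0.30503193]
```

View pics/wrist2.png

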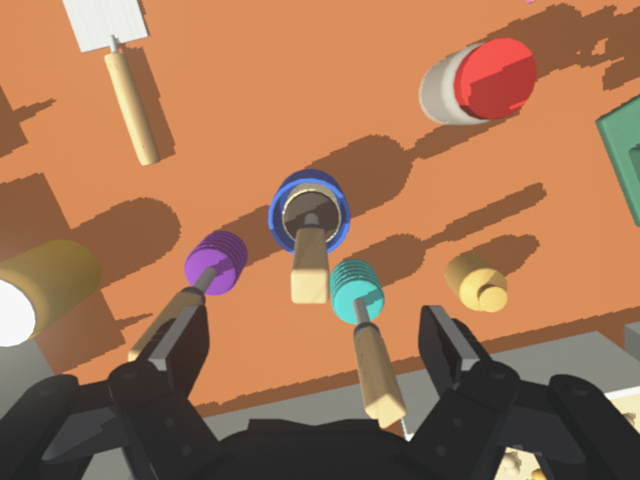

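```bash
python3 - <<'E'
from h import *
c=ld("wrist2.pkl");s,M,p=T()
P=cloud(c);print(P[286:291,305:315].reshape(-1,3).mean(0))
A=R.from_rotvec(c["attitude"]).as_matrix();K=c["mtx"]
def onz(u,v,z):
    d=A@np.array([(u-K[0,2])/K[0,0],-(v-K[1,2])/K[1,1],-1]);return c["position"]+d*(z-c["position"][2])/d[2]
crop(c,260,360,160,310,4,"pics/w2c.png")
m=P[...,2]>.195;m[:,:285]=0;m[:,335:]=0;m[:260]=0;m[310:]=0
q=P[m];print(m.sum(),(q.min(0)+q.max(0))/2,q.mean(0));v,u=np.nonzero(m);print(u.mean(),v.mean(),onz(u.mean(),v.mean(),.206))
print("pot rim", onz(310,212,.07))
top=onz(u.mean(),v.mean(),.206); print("handle rel tool axis cm",(M.T@(top-p)*100).round(2))
E
```

```text
[ 0.55757647 -0.1595784   0.20363312]
1495 [ 0.52475803 -0.15404511  0.28377036] [ 0.55487343 -0.15859303  0.20385309]
309.9397993311037 283.0180602006689 [ 0.55392313 -0.15833953  0.206     ]
pot rim [ 0.54932419 -0.15807148  0.07      ]
handle rel tool axis cm [ 9.9  -0.04 -0.21]
```

View pics/w2c.png

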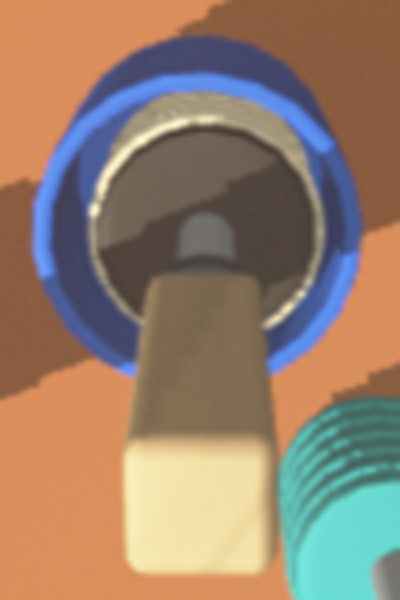

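The handle's top face, centre (310,286), is centred between the fingers and squared to them. I'll descend 7.5 cm and grip lightly so the handle can still pivot.

```bash
python3 -m pendant '{"slide":[[3.5,0,0.1],[7.5,0,0.1],[7.5,0,0.1],[7.5,0,0.1],[7.5,0,0.1]],"twist":[0,0,0,0,0],"fingers":[0.2,0.4,0.7,1,1]}' 25; python3 -m pendant '{"slide":[[0,0,0],[0,0,0],[0,0,0],[0,0,0],[0,0,0]],"twist":[0,0,0,0,0],"fingers":[1,1,1,1,1]}' 25
```

```text
t: 3.38
eef_pos: [0.5577, -0.1586, 0.2316]
tool_rot: [0.206, 1.559, -0.204]
contact_force: [0.4, -0.1, -1.8]
grip_width: 0.0193
t: 4.0
eef_pos: [0.5576, -0.1586, 0.2315]
tool_rot: [0.206, 1.559, -0.204]
contact_force: [0.0, 0.3, -2.0]
grip_width: 0.0199
```

Gripped, with the opening at 19.9 mm. Next I'll lift 35 mm and twist so the jaw axis lies along the trunnions.

```bash
python3 -m pendant '{"slide":[[-1.8,0,0],[-3.5,0,0],[-3.5,0,0],[-3.5,0,0],[-3.5,0,0]],"twist":[0,-8.4,-16.8,-25.2,-33.6],"fingers":[1,1,1,1,1]}' 25; python3 - <<'E'
from h import *
s,M,p=T();print(s["t"],p,np.degrees(np.arctan2(M[1,1],M[0,1])),M[:,2],s["torque"],s["joint_positions"])
E
```

```text
t: 4.62
eef_pos: [0.5575, -0.1587, 0.2665]
tool_rot: [-0.259, 1.553, 0.259]
contact_force: [-0.5, -1.0, -2.3]
grip_width: 0.0197
4.625 [ 0.55745733 -0.15871353  0.26648178] 108.91463327403594 [0.94600025 0.32415821 0.00223327] [ 0.01547758  0.01063048 -0.00330337] [ 0.26220232  0.47275233 -0.11653139  1.97102805  0.08060862  0.70019786
  1.99767915]
```

```bash
python3 -m pendant '{"slide":[[0,0,-1.5],[0,0,-3],[0,0,-4.5],[0,0,-6],[0,0,-7.5]],"twist":[0,0,0,0,0],"fingers":[1,1,1,1,1]}' 25; python3 - <<'E'
from h import *
from bench import viewer
s,M,p=T();print(s["t"],p,s["contact_force"],s["torque"],s["grip_width"])
for n in("scene","wrist"):
    c=viewer.camera(n);pickle.dump(c,open(n+"3.pkl","wb"));cv2.imwrite(f"pics/{n}3.png",c["image"][:,:,::-1])
    if n=="scene": crop(c,180,330,180,330,4,"pics/s3c.png")
E
```

```text
t: 5.25
eef_pos: [0.4856, -0.1833, 0.2664]
tool_rot: [-0.258, 1.553, 0.259]
contact_force: [2.6, -0.5, -2.8]
grip_width: 0.0199
5.25 [ 0.48563222 -0.18331875  0.26643936] [ 2.57408033 -0.53915911 -2.7695875 ] [-0.0278178  -0.96234517 -0.06007853] 0.01986789400232291
```

View pics/s3c.png

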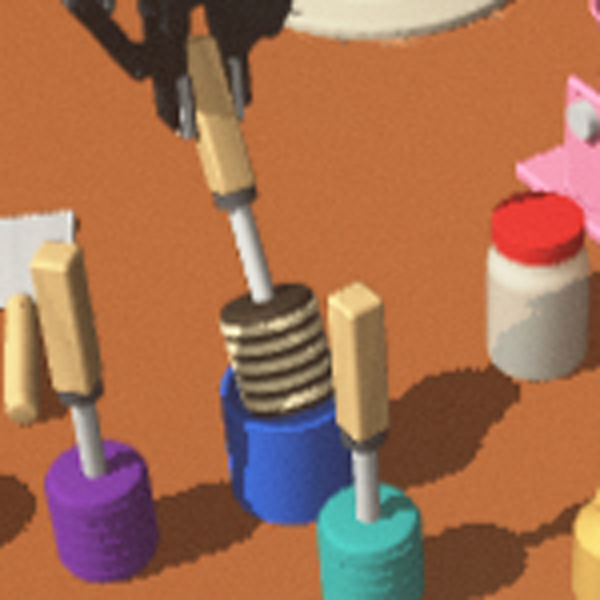

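View pics/wrist3.png

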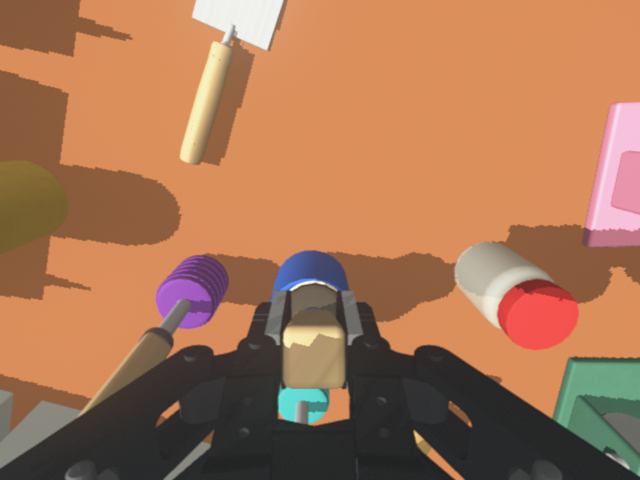

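The brush now leans in the jaws: in the scene crop its head sits in the pot at about (280,370) with the handle at (225,130). I'll measure the angle.

```bash
cat >> h.py <<'E'
from scipy.optimize import least_squares
def brushaxis(M,th,ph):
    # own z (up to handle) : lean th toward -toolz, ph toward tool y
    a=-M[:,0]*np.cos(th)*np.cos(ph)-M[:,2]*np.sin(th)*np.cos(ph)+M[:,1]*np.sin(ph);return a/np.linalg.norm(a)
def fitbrush(cams,M,p,zmin=.075,th0=.45,zg=.1715,verb=True):
    pts=[];who=[]
    for i,c in enumerate(cams):
        q=cloud(c).reshape(-1,3);q=q[c["depth"].ravel()>.05];q=q[q[:,2]>zmin];q=q[np.linalg.norm(q-p,axis=1)<.3]
        pts.append(q);who.append(np.full(len(q),i))
    pts=np.vstack(pts);who=np.concatenate(who)
    G=p+.054*M[:,0]
    def parts(x):
        a=brushaxis(M,x[0],x[1]);g=G+M@np.r_[0,x[3],x[4]];o=g-a*(zg+x[2])
        d=pts-o;z=d@a;rad=np.linalg.norm(d-np.outer(z,a),axis=1);return z,rad,o,a
    x=np.array([th0,0,0,0,0.])
    for tol in(.012,.008,.006,.005):
        z,rad,_,_=parts(x)
        h=(z>.003)&(z<.057)&(abs(rad-.025)<tol);s=(z>.065)&(z<.112)&(abs(rad-.006)<tol)
        ht=(abs(z-.06)<tol)&(rad>.009)&(rad<.023)
        hb=(abs(z)<tol)&(rad<.022)
        def f(x):
            z,rad,_,_=parts(x)
            return np.r_[(rad[h]-.025)/.002/np.sqrt(h.sum()+1)*10,(rad[s]-.006)/.002/np.sqrt(s.sum()+1)*10,(z[ht]-.06)/.002/np.sqrt(ht.sum()+1)*10,z[hb]/.002/np.sqrt(hb.sum()+1)*10,x[2:]/.003]
        x=least_squares(f,x,loss="soft_l1").x
    z,rad,o,a=parts(x)
    if verb: print("th %.3f ph %.3f dz %.4f dy %.4f dzt %.4f"%tuple(x),"n",h.sum(),s.sum(),ht.sum(),hb.sum(),"origin",o.round(4),"axis",a.round(4))
    return x,o,a
E
python3 - <<'E'
from h import *
s,M,p=T();c=ld("scene3.pkl")
for t0 in(.3,.45,.55): fitbrush([c],M,p,th0=t0)
m=np.load("meas.npz");print("meas ax in tool",M.T@m["ax"], "lean", np.arctan2(-(M.T@m["ax"])[2],-(M.T@m["ax"])[0]),(M.T@m["ax"])[1])
E
```

```text
th 0.423 ph 0.007 dz -0.0022 dy 0.0002 dzt 0.0078 n 536 127 94 0 origin [ 0.5581 -0.1598  0.0582] axis [-0.3918 -0.1257  0.9114]
th 0.423 ph 0.007 dz -0.0022 dy 0.0003 dzt 0.0077 n 535 127 94 0 origin [ 0.5581 -0.1598  0.0582] axis [-0.3918 -0.1257  0.9114]
th 0.423 ph 0.007 dz -0.0022 dy 0.0003 dzt 0.0077 n 535 127 94 0 origin [ 0.5581 -0.1598  0.0582] axis [-0.3918 -0.1257  0.9114]
meas ax in tool [-0.88562516  0.00399456 -0.46438359] lean 0.4829426542483533 0.003994564902397813
```

```bash
python3 -m pendant '{"slide":[[0,0,-0.5],[0,0,-1.0],[0,0,-1.0],[0,0,-1.0],[0,0,-1.0]],"twist":[0,0,0,0,0],"fingers":[1,1,1,1,1]}' 25; python3 - <<'E'
from h import *
from bench import viewer
c=viewer.camera("scene");s,M,p=T();print(p,s["contact_force"],s["torque"]);pickle.dump(c,open("scene4.pkl","wb"))
fitbrush([c],M,p)
E
```

```text
t: 5.98
eef_pos: [0.475, -0.1871, 0.2664]
tool_rot: [-0.257, 1.555, 0.258]
contact_force: [1.4, -1.1, 0.5]
grip_width: 0.02
[ 0.47503074 -0.18707711  0.26641806] [ 2.01588578 -0.37735309  0.08916711] [-0.20524367 -0.46793459 -0.09678687]
th 0.495 ph -0.001 dz -0.0022 dy -0.0008 dzt 0.0061 n 596 130 76 1 origin [ 0.5572 -0.1597  0.0635] axis [-0.4497 -0.1549  0.8796]
```

Scene-camera lean is 0.495, against 0.47-0.48 for the measure. I'll lift out of the pot and check again in free air.

```bash
python3 -m pendant '{"slide":[[-3,0,0],[-7,0,0],[-12,0,0],[-13,0,0],[-13,0,0]],"twist":[0,0,0,0,0],"fingers":[1,1,1,1,1]}' 30; python3 - <<'E'
from h import *
s,M,p=T();print(p,s["contact_force"],s["torque"])
m=np.load("meas.npz")
print("TCP for origin at mouth+.05: ")
a=brushaxis(M,.48,0);G=m["mouth"]+a*(.05+.1693);go(G-.054*M[:,0]-.006*M[:,2])
E
```

```text
t: 6.65
eef_pos: [0.4745, -0.187, 0.3962]
tool_rot: [-0.257, 1.555, 0.258]
contact_force: [-0.7, -0.1, -3.2]
grip_width: 0.0197
[ 0.47447735 -0.18696845  0.39616986] [-0.67619656 -0.08381611 -3.24242956] [-0.01082941  0.11525497 -0.06134747]
TCP for origin at mouth+.05: 
slide cm [ 1.02 33.56  9.99]
```

```bash
python3 -m pendant '{"slide":[[0,5.5,1.7],[0,11,3.3],[0,16.5,5],[0,22,6.7],[0,25.5,7.5]],"twist":[0,0,0,0,0],"fingers":[1,1,1,1,1]}' 30; python3 -m pendant '{"slide":[[0,0.5,0],[0,1,0],[0,1,0],[0,1,0],[0,1,0]],"twist":[0,0,0,0,0],"fingers":[1,1,1,1,1]}' 30;  python3 - <<'E'
from h import *
from bench import viewer
s,M,p=T();print(p,s["contact_force"],s["torque"],s["joint_positions"])
cs=[]
for n in("scene","top"):
    c=viewer.camera(n);pickle.dump(c,open(n+"5.pkl","wb"));cv2.imwrite(f"pics/{n}5.png",c["image"][:,:,::-1]);cs.append(c)
for k in([cs[0]],[cs[1]],cs): fitbrush(k,M,p,th0=.48)
m=np.load("meas.npz");v=M.T@m["ax"];print("meas lean",np.arctan2(-v[2],-v[0]),v[1])
E
```

```text
t: 7.28
eef_pos: [0.462, 0.0812, 0.3943]
tool_rot: [-0.259, 1.559, 0.261]
contact_force: [0.5, -0.2, -2.0]
grip_width: 0.02
t: 7.9
eef_pos: [0.4589, 0.0899, 0.3944]
tool_rot: [-0.259, 1.559, 0.26]
contact_force: [-0.1, -0.2, -1.0]
grip_width: 0.0196
[0.45888037 0.08991528 0.39436162] [-0.07188535 -0.23108587 -1.03470411] [-0.04340846  0.10006048 -0.01749042] [-0.06051093  0.1947739  -0.30172375  2.03786484  0.0704723   0.92210998
  1.50116473]
th 0.490 ph 0.002 dz -0.0024 dy -0.0004 dzt 0.0058 n 632 132 55 7 origin [0.5391 0.1169 0.1909] axis [-0.4425 -0.1505  0.884 ]
th 0.480 ph 0.000 dz 0.0000 dy 0.0000 dzt 0.0000 n 0 0 0 0 origin [0.5331 0.1156 0.188 ] axis [-0.4336 -0.1498  0.8886]
th 0.490 ph 0.002 dz -0.0024 dy -0.0004 dzt 0.0058 n 632 132 55 7 origin [0.5391 0.1169 0.1909] axis [-0.4425 -0.1505  0.884 ]
meas lean 0.48713465916005816 0.005858611876797923
```

View pics/scene5.png

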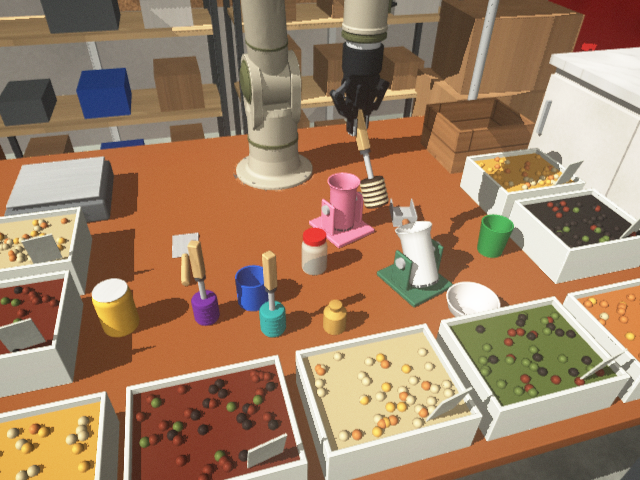

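View pics/top5.png

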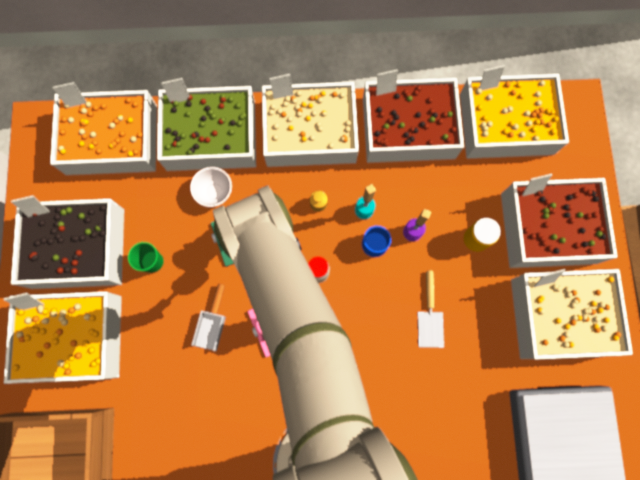

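In free air the brush axis is (-0.443,-0.151,0.884) and the measure axis (-0.442,-0.146,0.885), so they match well. In the scene picture the other things are where they were. I'll move to just above the mouth.

```bash
python3 - <<'E'
from h import *
s,M,p=T();print((M.T@np.array([.010,.076,-.027])*100).round(2),(M.T@(np.load("meas.npz")["ax"])).round(3))
E
```

```text
[2.7  6.86 3.42] [-0.884  0.006 -0.468]
```

```bash
python3 -m pendant '{"slide":[[0,4,2.5],[0,6.8,3.4],[1.4,6.8,3.4],[2.7,6.8,3.4],[2.7,6.8,3.4]],"twist":[0,0,0,0,0],"fingers":[1,1,1,1,1]}' 30;   python3 - <<'E'
from h import *
from bench import viewer
s,M,p=T();print(p,s["contact_force"],s["torque"])
cs=[]
for n in("scene",):
    c=viewer.camera(n);pickle.dump(c,open(n+"6.pkl","wb"));cs.append(c);crop(c,370,470,160,310,4,"pics/s6c.png")
x,o,a=fitbrush(cs,M,p,th0=.48,zmin=.16)
m=np.load("meas.npz");d=o-m["mouth"];z=d@m["ax"];print("along",z,"lateral",(d-z*m["ax"]).round(4), M.T@(d-z*m["ax"]))
# scene-only refit of tube on this image (below z=.04)
q=cloud(c).reshape(-1,3)
from h import least_squares
def pr(x):
    ax=np.array([np.cos(x[2])*np.sin(x[3]),np.sin(x[2])*np.sin(x[3]),np.cos(x[3])]);d=q-np.r_[x[:2],.08];z=d@ax;return z,np.linalg.norm(d-np.outer(z,ax),axis=1),ax
x0=np.r_[m["x"][:2],m["x"][2:4]];x=x0.copy()
for tol in(.008,.006,.005,.005):
    z,rad,ax=pr(x);im=c["image"].reshape(-1,3).astype(int);k=(z>-.06)&(z<.042)&(abs(rad-.033)<tol)&(im.max(1)-im.min(1)<40)
    def f(y):
        z,rad,ax=pr(y);return np.r_[(rad[k]-.033)/.002/np.sqrt(k.sum())*10,(y[2]-x0[2])/.02]
    x=least_squares(f,x,loss="soft_l1").x
z,rad,ax=pr(x);mo=np.r_[x[:2],.08]+.065*ax;print("scene tube",x,k.sum(),"mouth",mo)
d=o-mo;z=d@ax;print("along",z,"lat tool",M.T@(d-z*ax))
E
```

```text
t: 8.62
eef_pos: [0.4684, 0.1642, 0.3661]
tool_rot: [-0.259, 1.562, 0.258]
contact_force: [1.2, -0.0, -1.3]
grip_width: 0.0195
[0.46839409 0.16422269 0.36607801] [ 1.17463434 -0.04353852 -1.2570994 ] [-0.05825367  0.02559723 -0.02715804]
th 0.488 ph 0.006 dz -0.0025 dy 0.0000 dzt 0.0057 n 602 125 66 8 origin [0.5479 0.1905 0.1623] axis [-0.4405 -0.1446  0.886 ]
along 0.02929675514792329 lateral [-0.0014 -0.0028 -0.0012] [ 0.00119524 -0.00223635 -0.00226541]
scene tube [ 0.59235852  0.20539888 -2.82585312  0.47783149] 1224 mouth [0.56394555 0.19611728 0.13771962]
along 0.029638065468867977 lat tool [ 0.00176502 -0.00033617 -0.00336284]
```

View pics/s6c.png

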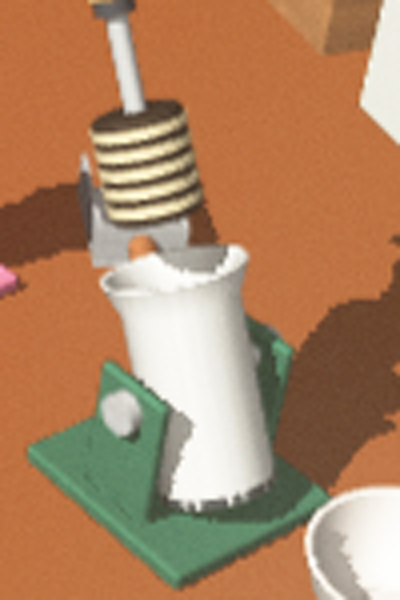

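Head end is 29 mm above the rim and laterally within about 3 mm. I'll correct that and enter the mouth to about 10 mm deep.

```bash
python3 -m pendant '{"slide":[[-0.13,0.1,0.25],[0.76,0.1,0.71],[1.64,0.1,1.17],[2.53,0.1,1.64],[3.42,0.1,2.1]],"twist":[0,0,0,0,0],"fingers":[1,1,1,1,1]}' 30; python3 - <<'E'
from h import *
from bench import viewer
s,M,p=T();print(p,s["contact_force"],s["torque"])
c=viewer.camera("scene");crop(c,370,470,160,310,4,"pics/s7c.png")
x,o,a=fitbrush([c],M,p,th0=.48,zmin=.17)
for mo,ax in((np.load("meas.npz")["mouth"],np.load("meas.npz")["ax"]),(np.array([.56395,.19612,.13772]),np.array([np.cos(-2.82585)*np.sin(.4778),np.sin(-2.82585)*np.sin(.4778),np.cos(.4778)]))):
    d=o-mo;z=d@ax;print("along",z,"lat tool",(M.T@(d-z*ax)).round(4))
E
```

```text
t: 9.3
eef_pos: [0.4884, 0.1723, 0.3317]
tool_rot: [-0.258, 1.561, 0.259]
contact_force: [-0.7, 0.8, -1.6]
grip_width: 0.0195
[0.48840228 0.17233741 0.33167247] [-0.68563237  0.80293127 -1.62508693] [-0.01846305  0.12844015  0.04626398]
th 0.479 ph 0.001 dz -0.0024 dy -0.0010 dzt 0.0070 n 183 121 80 0 origin [0.568  0.1985 0.1271] axis [-0.4313 -0.1475  0.8901]
along -0.011875691771198387 lat tool [-0.0001 -0.0009  0.0002]
along -0.011512689094873088 lat tool [ 0.0004  0.001  -0.0007]
```

View pics/s7c.png

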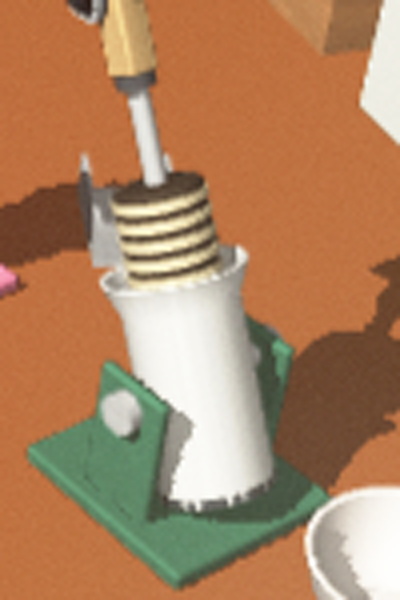

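Centred, with the head end 12 mm below the rim. I'll go on down towards about 70 mm and watch the force.

```bash
python3 -m pendant '{"slide":[[1.33,0,0.7],[2.66,0,1.4],[3.98,0,2.09],[5.13,0,2.7],[5.13,0,2.7]],"twist":[0,0,0,0,0],"fingers":[1,1,1,1,1]}' 30; cat >> h.py <<'E'
P0=np.array([.4884,.1723,.3317])
def st():
    s,M,p=T();m=np.load("meas.npz");ax=m["ax"];d=p-P0;z=d@ax
    print("t",s["t"],"end below rim mm",round(11.7-z*1000,1),"lat tool mm",(M.T@(d-z*ax)*1000).round(1),"F along axis",round(float(s["contact_force"]@ax),2),"Flat tool",(M.T@(s["contact_force"]-(s["contact_force"]@ax)*ax)).round(2),"tq",s["torque"].round(2))
E
python3 - <<'E'
from h import *
st()
E
```

```text
t: 9.98
eef_pos: [0.5138, 0.181, 0.278]
tool_rot: [-0.259, 1.563, 0.259]
contact_force: [-0.5, 0.1, -0.8]
grip_width: 0.0198
t 9.975 end below rim mm 71.7 lat tool mm [ 0.5  0.3 -1. ] F along axis -0.54 Flat tool [ 0.38  0.29 -0.7 ] tq [-0.04  0.03  0.07]
```

```bash
python3 -m pendant '{"slide":[[0.25,0,0.2],[0.5,0,0.35],[0.75,0,0.5],[0.75,0,0.5],[0.75,0,0.5]],"twist":[0,0,0,0,0],"fingers":[1,1,1,1,1]}' 30; python3 - <<'E'
from h import *
st()
E
```

```text
t: 10.6
eef_pos: [0.5185, 0.1827, 0.2707]
tool_rot: [-0.259, 1.563, 0.259]
contact_force: [-1.5, -1.1, 2.1]
grip_width: 0.0197
t 10.6 end below rim mm 80.5 lat tool mm [ 0.1  0.4 -0.2] F along axis 2.71 Flat tool [ 0.29 -0.58 -0.56] tq [-0.15  0.26  0.01]
```

Contact felt: the axial force rose by about 3.3 N at 80.5 mm. I'll press a few mm more to be sure the floor gives.

```bash
python3 -m pendant '{"slide":[[0.13,0,0.07],[0.26,0,0.14],[0.3,0,0.16],[0.3,0,0.16],[0.3,0,0.16]],"twist":[0,0,0,0,0],"fingers":[1,1,1,1,1]}' 30; python3 - <<'E'
from h import *
st()
E
```

```text
t: 11.22
eef_pos: [0.5199, 0.1832, 0.2677]
tool_rot: [-0.259, 1.563, 0.259]
contact_force: [-2.3, -1.0, 2.4]
grip_width: 0.0197
t 11.225 end below rim mm 83.8 lat tool mm [ 0.1  0.4 -0.2] F along axis 3.3 Flat tool [ 0.54 -0.21 -1.01] tq [-0.27  0.41 -0.06]
```

About 4 N, so the floor has given by roughly 4 mm. I'll draw back up into the flared mouth.

```bash
python3 -m pendant '{"slide":[[-1.77,0,-0.93],[-3.54,0,-1.86],[-5.31,0,-2.79],[-6.5,0,-3.4],[-6.5,0,-3.4]],"twist":[0,0,0,0,0],"fingers":[1,1,1,1,1]}' 30; python3 - <<'E'
from h import *
from bench import viewer
st()
s,M,p=T()
c=viewer.camera("scene");crop(c,370,470,160,310,4,"pics/s8c.png")
x,o,a=fitbrush([c],M,p,th0=.48,zmin=.17)
for mo,ax in((np.load("meas.npz")["mouth"],np.load("meas.npz")["ax"]),(np.array([.56395,.19612,.13772]),np.array([np.cos(-2.82585)*np.sin(.4778),np.sin(-2.82585)*np.sin(.4778),np.cos(.4778)]))):
    d=o-mo;z=d@ax;print("along",z,"lat tool",(M.T@(d-z*ax)).round(4))
E
```

```text
t: 11.85
eef_pos: [0.4882, 0.1722, 0.3343]
tool_rot: [-0.258, 1.561, 0.258]
contact_force: [-0.2, -0.5, -1.0]
grip_width: 0.0198
t 11.85 end below rim mm 9.3 lat tool mm [-0.5 -0.1  0.9] F along axis -0.77 Flat tool [ 0.37 -0.42 -0.69] tq [-0.03  0.1   0.02]
th 0.484 ph 0.002 dz -0.0023 dy -0.0006 dzt 0.0064 n 218 124 77 0 origin [0.5679 0.1986 0.1301] axis [-0.4361 -0.148   0.8876]
along -0.009275093688834045 lat tool [-0.0007 -0.0008  0.0014]
along -0.008903822295158773 lat tool [-0.0003  0.0011  0.0005]
```

View pics/s8c.png

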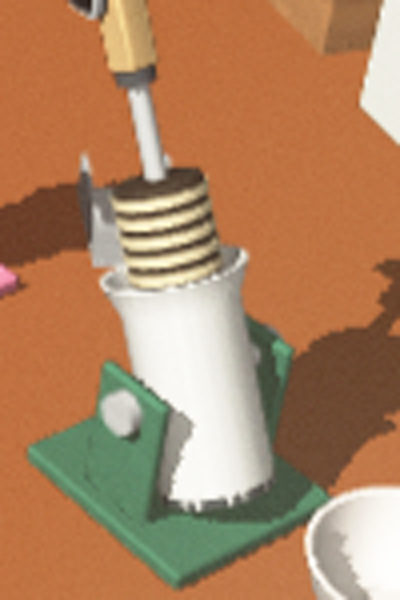

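Stroke 1 is done: head end 9 mm below the rim, inside the flare, and steady in the hand. Now stroke 2.

```bash
python3 -m pendant '{"slide":[[1.5,0,0.7],[3,0,1.5],[4.5,0,2.3],[5.88,0,3.05],[5.88,0,3.05]],"twist":[0,0,0,0,0],"fingers":[1,1,1,1,1]}' 30; python3 - <<'E'
from h import *
st()
E
python3 -m pendant '{"slide":[[0.3,0,0.15],[0.55,0,0.3],[0.75,0,0.4],[0.9,0,0.47],[0.9,0,0.47]],"twist":[0,0,0,0,0],"fingers":[1,1,1,1,1]}' 30;python3 - <<'E'
from h import *
st()
E
```

```text
t: 12.52
eef_pos: [0.517, 0.1821, 0.2731]
tool_rot: [-0.259, 1.564, 0.258]
contact_force: [-0.8, -0.6, 0.6]
grip_width: 0.0197
t 12.525 end below rim mm 77.6 lat tool mm [ 0.2  0.3 -0.5] F along axis 0.99 Flat tool [ 0.25 -0.36 -0.47] tq [-0.16  0.22 -0.06]
t: 13.15
eef_pos: [0.5214, 0.1836, 0.2642]
tool_rot: [-0.259, 1.564, 0.258]
contact_force: [-2.8, 0.2, 3.5]
grip_width: 0.0197
t 13.15 end below rim mm 87.7 lat tool mm [ 0.3  0.3 -0.5] F along axis 4.28 Flat tool [ 0.3   1.1  -0.54] tq [-0.35  0.51 -0.12]
```

```bash
python3 -m pendant '{"slide":[[-1.77,0,-0.93],[-3.54,0,-1.86],[-5.31,0,-2.79],[-6.73,0,-3.55],[-6.73,0,-3.55]],"twist":[0,0,0,0,0],"fingers":[1,1,1,1,1]}' 30; python3 - <<'E'
from h import *
st()
E
```

```text
t: 13.78
eef_pos: [0.4882, 0.1721, 0.3334]
tool_rot: [-0.258, 1.561, 0.258]
contact_force: [-0.4, 0.2, -2.0]
grip_width: 0.0196
t 13.775 end below rim mm 10.1 lat tool mm [-0.3 -0.1  0.5] F along axis -1.59 Flat tool [ 0.55  0.31 -1.03] tq [-0.04  0.08 -0.01]
```

Stroke 2 is done. Stroke 3:

```bash
python3 -m pendant '{"slide":[[1.5,0,0.75],[3,0,1.5],[4.4,0,2.25],[5.7,0,2.98],[5.7,0,2.98]],"twist":[0,0,0,0,0],"fingers":[1,1,1,1,1]}' 30; python3 - <<'E'
from h import *
st()
E
python3 -m pendant '{"slide":[[0.3,0,0.15],[0.55,0,0.3],[0.75,0,0.4],[0.75,0,0.4],[0.75,0,0.4]],"twist":[0,0,0,0,0],"fingers":[1,1,1,1,1]}' 30;python3 - <<'E'
from h import *
st()
E
```

```text
t: 14.4
eef_pos: [0.5162, 0.1819, 0.2746]
tool_rot: [-0.259, 1.564, 0.259]
contact_force: [-0.3, -0.3, -1.6]
grip_width: 0.0196
t 14.4 end below rim mm 76.0 lat tool mm [ 0.2  0.4 -0.4] F along axis -1.21 Flat tool [ 0.49 -0.21 -0.92] tq [-0.    0.06 -0.02]
t: 15.02
eef_pos: [0.5199, 0.1832, 0.2673]
tool_rot: [-0.259, 1.563, 0.258]
contact_force: [-2.1, 0.4, 2.3]
grip_width: 0.0198
t 15.025 end below rim mm 84.2 lat tool mm [ 0.2  0.4 -0.4] F along axis 2.88 Flat tool [ 0.27  1.02 -0.48] tq [-0.21  0.41 -0.08]
```

```bash
python3 -m pendant '{"slide":[[0.1,0,0.05],[0.2,0,0.1],[0.2,0,0.1],[0.2,0,0.1],[0.2,0,0.1]],"twist":[0,0,0,0,0],"fingers":[1,1,1,1,1]}' 30;python3 - <<'E'
from h import *
st()
E
python3 -m pendant '{"slide":[[-1.77,0,-0.93],[-3.54,0,-1.86],[-5.31,0,-2.79],[-6.63,0,-3.5],[-6.63,0,-3.5]],"twist":[0,0,0,0,0],"fingers":[1,1,1,1,1]}' 30; python3 - <<'E'
from h import *
from bench import viewer
st()
s,M,p=T()
c=viewer.camera("scene");crop(c,370,470,160,310,4,"pics/s9c.png")
x,o,a=fitbrush([c],M,p,th0=.48,zmin=.17)
mo,ax=np.load("meas.npz")["mouth"],np.load("meas.npz")["ax"]
d=o-mo;z=d@ax;print("along",z,"lat tool",(M.T@(d-z*ax)).round(4))
E
```

```text
t: 15.65
eef_pos: [0.5208, 0.1834, 0.2653]
tool_rot: [-0.259, 1.563, 0.258]
contact_force: [-3.2, -0.2, 3.2]
grip_width: 0.0198
t 15.65 end below rim mm 86.4 lat tool mm [ 0.2  0.4 -0.5] F along axis 4.27 Flat tool [ 0.56  0.85 -1.04] tq [-0.22  0.47 -0.07]
t: 16.27
eef_pos: [0.4881, 0.1722, 0.3334]
tool_rot: [-0.258, 1.561, 0.258]
contact_force: [-0.0, -0.2, -2.4]
grip_width: 0.0198
t 16.275 end below rim mm 10.1 lat tool mm [-0.2 -0.   0.4] F along axis -2.11 Flat tool [ 0.55 -0.14 -1.04] tq [-0.06  0.07  0.  ]
th 0.478 ph 0.001 dz -0.0026 dy -0.0006 dzt 0.0073 n 212 120 74 0 origin [0.5676 0.1987 0.1289] axis [-0.4304 -0.1469  0.8906]
along -0.010164149979526351 lat tool [-0.0004 -0.0007  0.0007]
```

View pics/s9c.png

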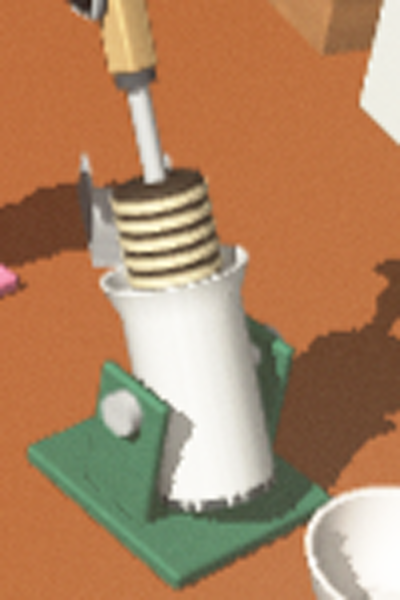

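All three strokes are complete: the last press added about 5-6 N, the head end is now 10 mm below the rim, and the tube is unmoved. I'll withdraw along the axis and meanwhile locate the empty pot precisely from the stored pictures.

```bash
python3 -m pendant '{"slide":[[-1.77,0,-0.93],[-3.54,0,-1.86],[-5.31,0,-2.79],[-6.5,0,-3.4],[-8,0,-3.4]],"twist":[0,0,0,0,0],"fingers":[1,1,1,1,1]}' 30; python3 - <<'E'
from h import *
for n,box,pc in(("top5",(350,405,215,268),None),("scene6",(225,285,255,320),None)):
    c=ld(n+".pkl");im=c["image"].astype(int);u0,u1,v0,v1=box
    b=((im[...,2]>im[...,0]+40)&(im[...,2]>im[...,1]+30)).astype(np.uint8);k=np.zeros_like(b);k[v0:v1,u0:u1]=b[v0:v1,u0:u1]
    ct,_=cv2.findContours(k,cv2.RETR_EXTERNAL,cv2.CHAIN_APPROX_NONE);o=max(ct,key=len)[:,0].astype(float)
    th=np.linspace(0,2*np.pi,200)
    # silhouette: hull of top & bottom circles projected
    def hull(x):
        q=np.vstack([proj(c,np.c_[x[0]+.036*np.cos(th),x[1]+.036*np.sin(th),np.full(200,z)]) for z in(0,.07)]).astype(np.float32)
        return cv2.convexHull(q)
    oh=cv2.convexHull(o.astype(np.float32))[:,0]
    f=lambda x:[cv2.pointPolygonTest(hull(x),(float(p[0]),float(p[1])),True) for p in oh]
    s=least_squares(f,[.552,-.16],diff_step=1e-3,loss="soft_l1");print(n,s.x,np.abs(s.fun).mean(),len(oh))
    g=cv2.resize(np.ascontiguousarray(c["image"][v0-8:v1+8,u0-8:u1+8,::-1]),None,fx=6,fy=6)
    for z,r in((0,.036),(.07,.036),(.07,.032)):
        cv2.polylines(g,[np.int32((proj(c,np.c_[s.x[0]+r*np.cos(th),s.x[1]+r*np.sin(th),np.full(200,z)])-[u0-8,v0-8]+.5)*6)],True,(0,255,255),1)
    cv2.imwrite(f"pics/pot_{n}.png",g)
a=cv2.imread("pics/pot_top5.png");b=cv2.imread("pics/pot_scene6.png");h=max(a.shape[0],b.shape[0])
cv2.imwrite("pics/pot.png",np.hstack([cv2.copyMakeBorder(i,0,h-i.shape[0],0,0,0) for i in(a,b)]))
E
```

```text
t: 16.95
eef_pos: [0.4561, 0.161, 0.4138]
tool_rot: [-0.259, 1.562, 0.258]
contact_force: [0.2, -0.1, -0.7]
grip_width: 0.0196
top5 [ 0.55576307 -0.16310224] 0.8692131031792363 21
scene6 [ 0.55478417 -0.16098185] 1.0029775262464835 21
```

View pics/pot.png

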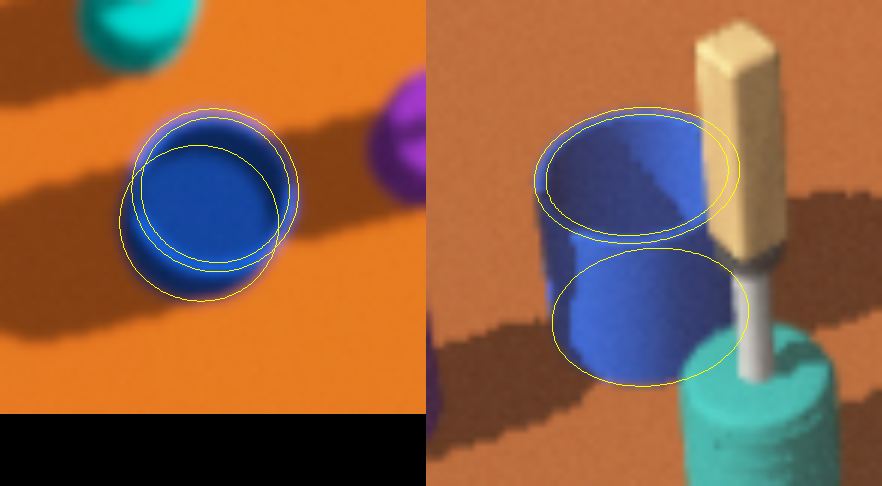

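The empty pot's centre is about (0.555, -0.161), and the two cameras agree within 2 mm. Now I'll carry the brush back, held high.

```bash
python3 - <<'E'
from h import *
s,M,p=T(); go([.4821,-.1852,.38])
E
```

```text
slide cm [  3.41 -33.61  -8.7 ]
```

```bash
python3 -m pendant '{"slide":[[0,-5.6,-1.5],[0,-11.2,-2.9],[0,-16.8,-4.4],[0,-22.4,-5.8],[0,-27.5,-7.2]],"twist":[0,0,0,0,0],"fingers":[1,1,1,1,1]}' 30;  python3 - <<'E'
from h import *
s,M,p=T(); go([.4821,-.1852,.345])
E
```

```text
t: 17.58
eef_pos: [0.477, -0.1247, 0.4147]
tool_rot: [-0.259, 1.561, 0.257]
contact_force: [1.6, 0.8, -0.8]
grip_width: 0.0196
slide cm [ 6.98 -5.9  -1.43]
```

```bash
python3 -m pendant '{"slide":[[1,-4,-1],[3,-5.9,-1.4],[5.5,-5.9,-1.4],[7,-5.9,-1.4],[7,-5.9,-1.4]],"twist":[0,0,0,0,0],"fingers":[1,1,1,1,1]}' 30;  python3 - <<'E'
from h import *
from bench import viewer
s,M,p=T();print(p)
c=viewer.camera("scene");crop(c,180,330,160,330,3.5,"pics/s10c.png")
x,o,a=fitbrush([c],M,p,th0=.48,zmin=.1)
pot=np.array([.555,-.161,0]);print("origin rel pot in tool y,z mm",(M.T@(o-pot)*1000).round(1))
t=o-pot; tgt=pot+.007*M[:,2]*[1,1,0]+[0,0,.052];print("to tgt slide cm",(M.T@(tgt-o)*100).round(2))
E
```

```text
t: 18.2
eef_pos: [0.4823, -0.1848, 0.3442]
tool_rot: [-0.258, 1.563, 0.259]
contact_force: [-0.4, 0.8, -1.0]
grip_width: 0.0192
[ 0.48227489 -0.18479826  0.34419355]
th 0.485 ph 0.002 dz -0.0027 dy -0.0004 dzt 0.0064 n 692 147 67 4 origin [ 0.5615 -0.1582  0.1402] axis [-0.4352 -0.1477  0.8882]
origin rel pot in tool y,z mm [-140.2    0.8    6.1]
to tgt slide cm [ 8.82 -0.07  0.06]
```

View pics/s10c.png

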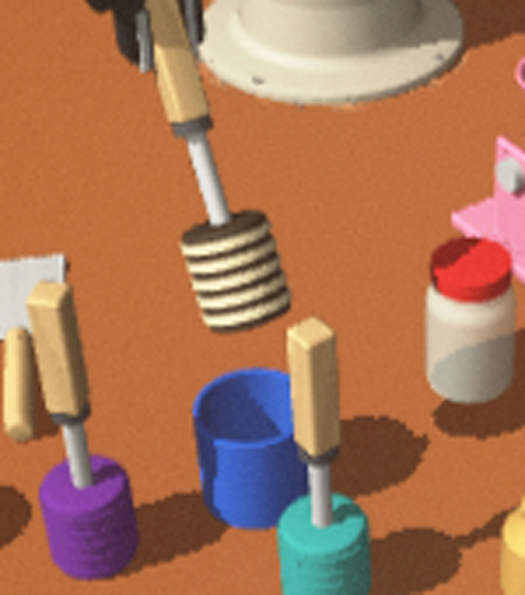

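```bash
python3 -m pendant '{"slide":[[3,0,0],[6,0,0],[7.8,0,0],[8.8,0,0.1],[8.8,0,0.1]],"twist":[0,0,0,0,0],"fingers":[1,1,1,1,1]}' 25;  python3 - <<'E'
from h import *
from bench import viewer
s,M,p=T();print(p,s["contact_force"],s["torque"])
c=viewer.camera("scene");crop(c,180,330,160,330,3.5,"pics/s11c.png")
x,o,a=fitbrush([c],M,p,th0=.48,zmin=.08)
pot=np.array([.555,-.161,0]);print("origin rel pot tool mm",(M.T@(o-pot)*1000).round(1))
E
```

```text
t: 18.88
eef_pos: [0.4835, -0.1845, 0.2573]
tool_rot: [-0.259, 1.561, 0.259]
contact_force: [-0.1, 0.0, -2.1]
grip_width: 0.0193
[ 0.48352374 -0.18452147  0.25725902] [-0.13034767  0.03344356 -2.12025291] [-0.1036401   0.06136661 -0.00488526]
th 0.486 ph 0.000 dz -0.0022 dy -0.0005 dzt 0.0064 n 415 128 83 0 origin [ 0.5634 -0.1577  0.053 ] axis [-0.4369 -0.1496  0.887 ]
origin rel pot tool mm [-53.1   0.5   8.7]
```

View pics/s11c.png

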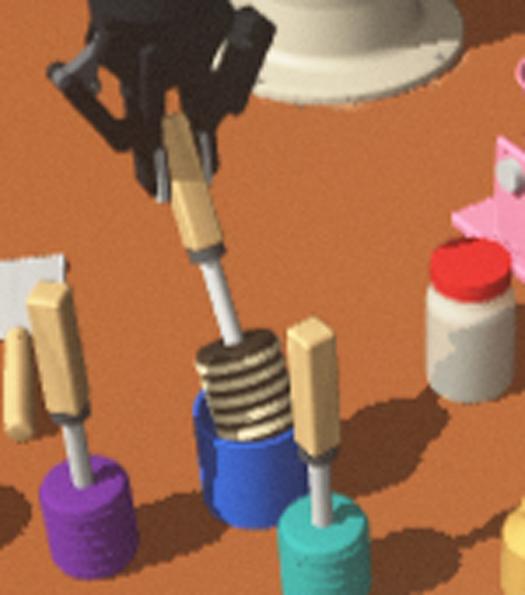

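```bash
python3 -m pendant '{"slide":[[0,0,1.5],[0,0,3],[0,0,4.5],[0,0,6],[0,0,7.5]],"twist":[0,0,0,0,0],"fingers":[1,1,1,1,1]}' 25;  python3 - <<'E'
from h import *
from bench import viewer
s,M,p=T();print(p,s["contact_force"],s["torque"])
c=viewer.camera("scene");crop(c,180,330,160,330,3.5,"pics/s12c.png")
x,o,a=fitbrush([c],M,p,th0=.08,zmin=.08)
pot=np.array([.555,-.161,0]);print("origin rel pot tool mm",(M.T@(o-pot)*1000).round(1))
E
```

```text
t: 19.55
eef_pos: [0.5556, -0.1599, 0.2572]
tool_rot: [-0.26, 1.561, 0.258]
contact_force: [-1.2, -1.0, -0.4]
grip_width: 0.0197
[ 0.5556462  -0.15987914  0.25715004] [-1.24663157 -0.95474444 -0.42611793] [-0.39897242  0.6996707  -0.04752523]
th 0.037 ph 0.001 dz -0.0008 dy -0.0004 dzt 0.0023 n 91 102 185 0 origin [ 0.5628 -0.158   0.0325] axis [-0.0299 -0.0094  0.9995]
origin rel pot tool mm [-32.6   0.3   8.2]
```

View pics/s12c.png

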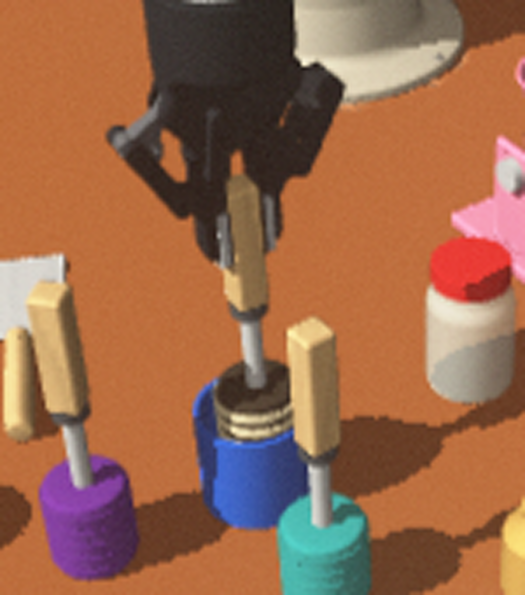

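Nearly upright, at 0.037 rad. I'll straighten the last bit, ease off the wall and lower to the floor.

```bash
python3 -m pendant '{"slide":[[0,0,0.7],[0,0,0.8],[0,0,0.4],[1.2,0,0.1],[2.3,0,0.1]],"twist":[0,0,0,0,0],"fingers":[1,1,1,1,1]}' 25;  python3 - <<'E'
from h import *
from bench import viewer
s,M,p=T();print(p,s["contact_force"],s["torque"])
c=viewer.camera("scene");crop(c,180,330,160,330,3.5,"pics/s13c.png")
x,o,a=fitbrush([c],M,p,th0=.02,zmin=.08)
pot=np.array([.555,-.161,0]);print("origin rel pot tool mm",(M.T@(o-pot)*1000).round(1))
E
```

```text
t: 20.23
eef_pos: [0.5579, -0.1588, 0.2334]
tool_rot: [-0.26, 1.559, 0.259]
contact_force: [0.3, -0.0, -2.3]
grip_width: 0.0199
[ 0.55794174 -0.15883807  0.23341624] [ 0.28378751 -0.01386493 -2.27520529] [-0.02987394  0.01354041  0.01833373]
th -0.036 ph 0.017 dz 0.0000 dy 0.0006 dzt 0.0019 n 0 76 0 0 origin [ 0.5539 -0.1626  0.0081] axis [0.0321 0.0288 0.9991]
origin rel pot tool mm [-8.1 -1.2 -1.6]
```

View pics/s13c.png

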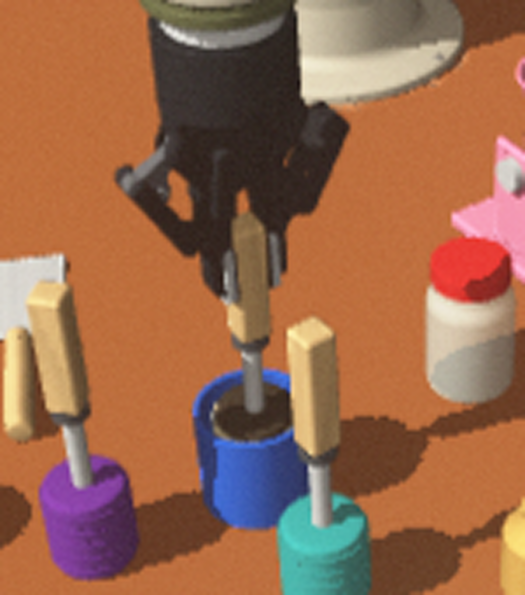

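```bash
python3 -m pendant '{"slide":[[0.1,0,0],[0.2,0,0],[0.3,0,0],[0.3,0,0],[0.3,0,0]],"twist":[0,0,0,0,0],"fingers":[1,1,1,1,1]}' 25;  python3 - <<'E'
from h import *
s,M,p=T();print(p,s["contact_force"],s["torque"])
E
```

```text
t: 20.9
eef_pos: [0.5588, -0.1588, 0.2318]
tool_rot: [-0.261, 1.557, 0.259]
contact_force: [-4.7, 0.6, 26.6]
grip_width: 0.0197
[ 0.55878541 -0.15878979  0.2317563 ] [-4.66619474  0.59453703 26.62207534] [0.39074324 1.39925666 0.04813789]
```

Seated on the pot floor; contact is firm at 26 N. I'll ease up slightly and let go.

```bash
python3 -m pendant '{"slide":[[-0.15,0,0],[-0.15,0,0],[-0.15,0,0],[-0.15,0,0],[-0.15,0,0]],"twist":[0,0,0,0,0],"fingers":[1,1,0.8,0.6,0.5]}' 25;  python3 -m pendant '{"slide":[[0,0,0],[0,0,0],[0,0,0],[0,0,0],[0,0,0]],"twist":[0,0,0,0,0],"fingers":[0.4,0.4,0.4,0.4,0.4]}' 25; python3 - <<'E'
from h import *
from bench import viewer
s,M,p=T();print(p,s["contact_force"],s["torque"],s["grip_width"])
c=viewer.camera("scene");crop(c,180,330,160,330,3.5,"pics/s14c.png")
c=viewer.camera("wrist");cv2.imwrite("pics/w14.png",c["image"][:,:,::-1])
E
```

```text
t: 21.52
eef_pos: [0.5588, -0.1588, 0.2331]
tool_rot: [-0.261, 1.557, 0.259]
contact_force: [-0.2, -0.6, -0.7]
grip_width: 0.043
t: 22.15
eef_pos: [0.5588, -0.1588, 0.2331]
tool_rot: [-0.261, 1.557, 0.259]
contact_force: [-0.6, 0.1, 0.2]
grip_width: 0.0513
[ 0.55884628 -0.15875401  0.2331197 ] [-0.61930722  0.13125661  0.2051612 ] [0.0050602  0.00232702 0.06866962] 0.05127561533429637
```

View pics/s14c.png

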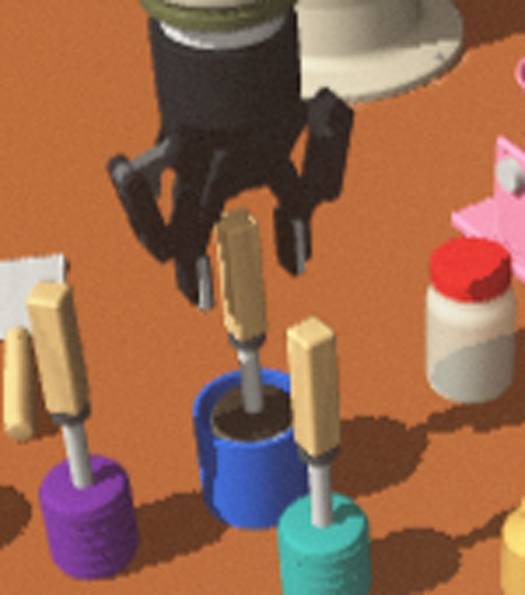

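View pics/w14.png

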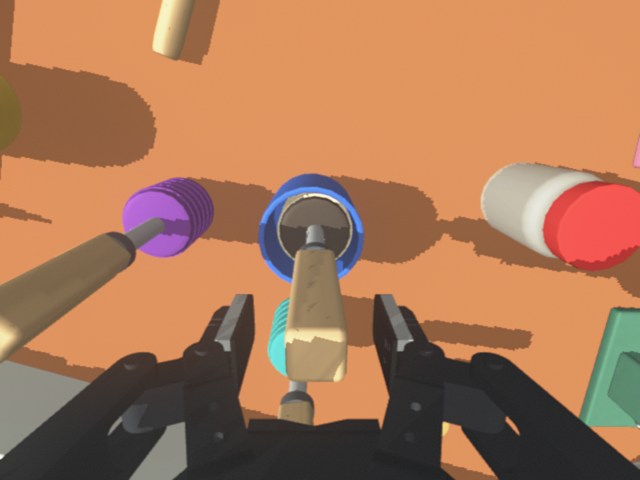

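The brush stands free and upright between the open fingers: handle top at (315,360) in the wrist view, clear of both pads. I'll retreat straight up and check everything.

```bash
python3 -m pendant '{"slide":[[-2,0,0],[-5,0,0],[-9,0,0],[-12,0,0],[-12,0,0]],"twist":[0,0,0,0,0],"fingers":[0.4,0.4,0.4,0.4,0.4]}' 25;  python3 -m pendant '{"slide":[[0,0,-4],[0,0,-8],[0,0,-12],[0,0,-12],[0,0,-12]],"twist":[0,0,0,0,0],"fingers":[0.4,0.4,0.4,0.4,0.4]}' 25; python3 - <<'E'
from h import *
from bench import viewer
s,M,p=T();print(p,s["contact_force"],s["t"])
c=viewer.camera("scene");pickle.dump(c,open("scene15.pkl","wb"));cv2.imwrite("pics/scene15.png",c["image"][:,:,::-1])
t=viewer.camera("top");pickle.dump(t,open("top15.pkl","wb"));cv2.imwrite("pics/top15.png",t["image"][:,:,::-1])
c0=ld("scene0.pkl");d=np.abs(c["image"].astype(int)-c0["image"]).max(2);m=(d>50).astype(np.uint8)
n,l,st,_=cv2.connectedComponentsWithStats(cv2.morphologyEx(m,cv2.MORPH_OPEN,np.ones((3,3))));print([tuple(x) for x in st[1:] if x[4]>12])
C=cloud(c);q=C.reshape(-1,3)
m=(q[:,2]>.13)&(q[:,2]<.23)&(abs(q[:,0]-.555)<.05)&(abs(q[:,1]+.16)<.05);k=q[m]
for lo,hi in((.13,.15),(.15,.17),(.17,.19)): print(np.median(k[(k[:,2]>lo)&(k[:,2]<hi)],0).round(4))
print(k[:,2].max())
E
```

```text
t: 22.88
eef_pos: [0.5598, -0.1588, 0.3555]
tool_rot: [-0.262, 1.553, 0.257]
contact_force: [-0.2, 0.6, 0.2]
grip_width: 0.0515
t: 23.5
eef_pos: [0.4467, -0.1976, 0.3549]
tool_rot: [-0.261, 1.552, 0.257]
contact_force: [-0.0, 1.3, 0.6]
grip_width: 0.0512
[ 0.44665564 -0.19758541  0.35493131] [-0.02496865  1.30718943  0.63504385] 23.5
[(np.int32(164), np.int32(0), np.int32(28), np.int32(13), np.int32(302)), (np.int32(232), np.int32(0), np.int32(16), np.int32(39), np.int32(294)), (np.int32(249), np.int32(0), np.int32(5), np.int32(9), np.int32(29)), (np.int32(248), np.int32(0), np.int32(95), np.int32(69), np.int32(2426)), (np.int32(539), np.int32(0), np.int32(45), np.int32(39), np.int32(1081)), (np.int32(218), np.int32(5), np.int32(5), np.int32(8), np.int32(33)), (np.int32(195), np.int32(12), np.int32(11), np.int32(4), np.int32(37)), (np.int32(220), np.int32(14), np.int32(3), np.int32(9), np.int32(27)), (np.int32(192), np.int32(24), np.int32(20), np.int32(10), np.int32(125)), (np.int32(220), np.int32(29), np.int32(6), np.int32(27), np.int32(98)), (np.int32(178), np.int32(31), np.int32(2
[... 1850 characters left out ...]
np.int32(74)), (np.int32(330), np.int32(185), np.int32(15), np.int32(26), np.int32(217)), (np.int32(400), np.int32(201), np.int32(16), np.int32(18), np.int32(170)), (np.int32(329), np.int32(205), np.int32(5), np.int32(28), np.int32(98)), (np.int32(375), np.int32(215), np.int32(22), np.int32(16), np.int32(157)), (np.int32(247), np.int32(226), np.int32(5), np.int32(9), np.int32(33)), (np.int32(328), np.int32(226), np.int32(43), np.int32(13), np.int32(188)), (np.int32(249), np.int32(240), np.int32(4), np.int32(8), np.int32(32)), (np.int32(250), np.int32(255), np.int32(4), np.int32(4), np.int32(15))]
[ 0.5619 -0.1614  0.1406]
[ 0.562  -0.1621  0.1597]
[ 0.5618 -0.1621  0.1793]
0.2090860762208745
```

View pics/scene15.png

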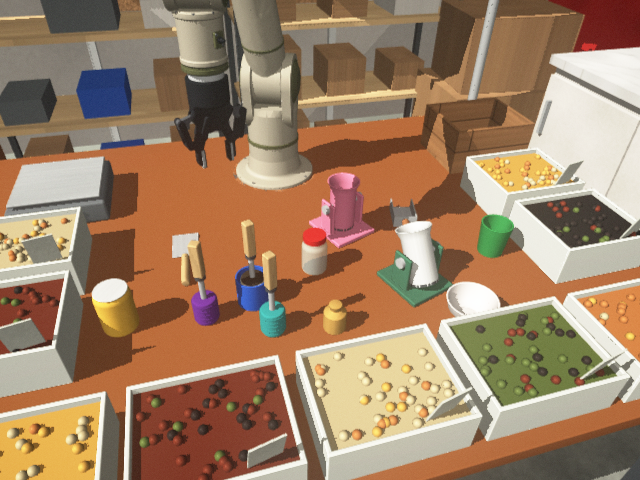

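View pics/top15.png

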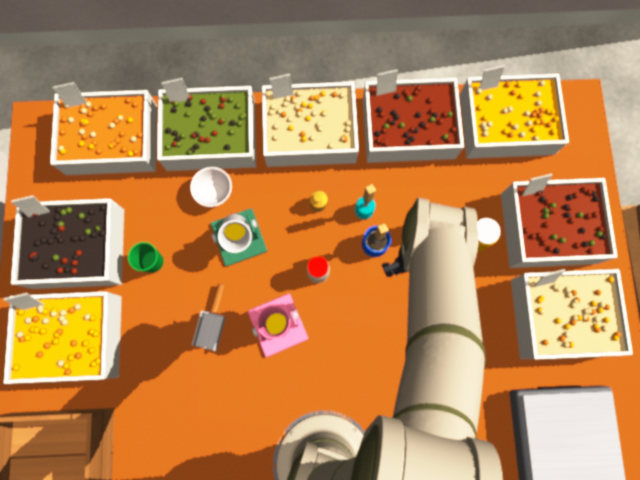

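The brush stands upright in the blue pot at scene (252,265): the handle centre holds within 1 mm over its height. The measure shows no change from the first picture, and everything else is in place; what differs is the arm and its shadow. I'm handing in.

```bash
python3 - <<'E'
from bench import close_job
print(close_job())
E
```

```text
the job is handed in; nothing more can be done
None
```

I brushed out the leaning measure with three full strokes, stood the brush upright in its blue pot again, let go and handed the job in at 23.6 s of the 69 s. No verdict was reported.

- **Leaning the brush:** the moves cannot tilt the tool, so I gripped the handle at z ≈ 170 mm and pivoted the brush in the jaws against the pot rim. Its lean matched the measure's within about 0.01 rad.
- **Strokes:** the floor was felt at about 79–80 mm below the rim. The three presses went about 4, 8 and 7 mm past that, at about 4, 5 and 5–6 N. Each time I drew the end of the head back to 9–10 mm below the rim, inside the flare. The force readings are noisy by about 1 N, so the sink depths are approximate.
- **Last checks:** the brush stands vertical in the pot with the gripper well clear of it. The measure looks the same as in the first picture, and nothing else on the stall appears to have moved. The last picture from above could not show the tin and spatula fully, because the arm was over them; the scene camera shows both in place.
- **Disagreements:**
  - The brush axis sat about 6 mm off the nominal grasp point while it was leaning, so I went by the camera fit.
  - The first estimates of the pot's centre differed by several mm. I measured it again once it was empty, and the two cameras then agreed within about 2 mm.
  - When I set the brush down, the force briefly reached about 27 N. I eased off before opening the jaws.

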